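# Gauge the overload gap of a loaded shop scale

## Task

Check the shop scale under load: put both steel test weights into the white bowl on its pan and let go of them, then pick up the tapered gauge by its black grip and slide its blade, lying flat on the lower steel plate, straight in under the lipped edge of the pan until it drags snugly between the two plates, without forcing it. Finish while still holding the gauge still at that depth, so the gap can be read; leave the bottles and the cup alone.

Things in the scene. Friction and masses are not known exactly. Their poses are not given: they have to be found in the camera images.
- mouth (a point): Middle of the mouth of the scale's gap: on top of the lower steel plate (40 mm above the work surface), straight below the pan's lipped edge. z up; y points level out of the gap, so the blade goes in along -y. The gap is 150 mm wide, free for 110 mm inwards, 5 to 7 mm high with the bowl empty and 3.5 to 6 mm with both weights in it.
- scale: Counter scale, fixed on the work surface: grey housing under a level lower steel plate, 160 mm wide (x), top face 40 mm above the work surface, reaching 55 mm out (+y) in front of the mouth as a bare ledge. Origin under the pan's centre, on the work surface; axes as those of the mouth. At its -y end a display housing, 55 mm high.
- pan: Pan of the scale: level aluminium plate 150 x 170 x 5 mm with the bowl fixed in its middle. It moves only up and down, on a spring of 12 N per mm (up 6 mm at most), and sinks about 0.5 mm per weight. Origin at the centre of its underside, axes as the mouth's. Its edge at the gap (85 mm along +y) has a lip bent upwards and outwards, 12 mm long, 8 mm high, that guides the blade in.
- bowl (a point): Centre of the inner floor of the white round open bowl on the pan, 85 mm behind the mouth. The floor is about 55 mm above the work surface, flat to 45 mm radius; the rim is 36 mm higher, inner radius there 66 mm, wall 4 mm.
- weight_a: First of two alike steel test weights: upright cylinder, diameter 40 mm, height 60 mm, 0.42 to 0.78 kg. Origin at the centre of its underside.
- weight_a_center (a point): Centre of that weight, 30 mm above its underside; stands on the work surface.
- weight_b: Second steel test weight, same size and mass range as the first. Origin at the centre of its underside.
- weight_b_center (a point): Centre of the second weight, 30 mm above its underside.
- gauge: Tapered gauge, 120 g, lying flat on the work surface: black grip block 22 x 40 x 55 mm (x, y, z), with a steel blade out of its foot along -y: 20 mm wide, 110 mm long, underside flat and flush with the grip's; 2 mm thick at the tip, thickening by 0.06 mm per mm to 8.6 mm at the grip. Origin at the centre of the grip's underside.
- gauge_grip (a point): Centre of the gauge's black grip block, 27.5 mm above its underside; hold it across its 22 mm (x). Axes as those of the gauge: blade along -y, z up.
- gauge_tip (a point): Middle of the blade's tip, at its underside: 130 mm along -y from the grip's centre and 27.5 mm below it. In the loaded gap the blade meets the pan when 25 to 70 mm deep; each further mm adds 0.7 N of press by the pan. Snug is a press of 2 to 14 N, best about 7 N, some 10 mm past first touch; the drag against the push is then some 3 to 7 N.
- bottle_a: Bystander: amber glass bottle, radius 34 mm, 190 mm tall, to be left alone. Origin at its underside.
- bottle_b: Bystander: green glass bottle, radius 34 mm, 170 mm tall, to be left alone. Origin at its underside.
- cup: Bystander: small white cup, radius 28 mm, 55 mm tall, to be left alone. Origin at its underside.
Things that resemble listed ones, but are neither listed nor needed, are in the scene too. There is more than one size of the gauge; the one meant has the size given above.

How it is judged:
By the outcome, as a careful person would: the job done as asked, in the order asked, and still so for the second after the job is handed in, while the arm keeps its last pose, push and grip.
It also fails if it takes over 72 s, if anything falls off the work surface, if the arm or the gripper's body presses on something with over 40 N, if the wrist force passes 120 N, or if a joint passes its speed limit or range.

## Robot

A 6-joint arm with a two-finger parallel gripper is mounted at the origin on the work surface. World frame = base frame: x ahead of the robot, y to its left, z up, the work surface at z = 0. Lengths are in m, angles in rad, forces in N, time in s.
With the tool pointing down it reaches from about 0.25 to 0.725 m from the base axis. Payload 4 kg.
Tool frame: the origin (TCP) lies at the very end of the fingers, on their centre line; the grasp point (between the pads) lies 19 mm behind it; x points along the fingers, y is the direction in which the jaws open and shut, and the axes are right-handed (so a half turn about x gives the same grasp; the last joint's range is limited). The gripper opens to 85 mm and grips with 20 to 120 N. Pads are 22 mm wide; open, the fingers measure 114 mm over their backs; the gripper's body (76 mm by 85 mm) begins 54 mm behind the grasp point. The pads swing forward as they close: fully open they stand 13 mm farther back than shut.
Start: joints at [-1.176, 0.241, 0.005, 1.335, 0, 1.571], TCP at [0.192, -0.462, 0.231] pointing down, gripper open.
Joint ranges: [-2.72, 2.72], [-1.05, 1.87], [-1.09, 1.28], [-1.99, 2.15], [-1.42, 1.44], [-3.14, 3.14]. Speed limits (rad/s): [2.79, 2.79, 3.14, 3.14, 3.14, 3.14].

## Interface

Orientations are given as a unit quaternion [x, y, z, w].
In Python, from workcell import get_obs, camera, job_done gives the robot as it stands. The module is installed in compiled form; this text tells all that it offers.
- The arm moves only by the tool arm_command, never from a script. Its argument "motion" is a list of rows, each an object of numbers: "x", "y", "z": the shift along the tool's x, y, z in m; "roll": the turn about the tool's x in rad; "fingers": the opening, from 0 (shut) to 1 (fully open). A call has 1 to 20 rows; each row shifts and turns the pose as measured when the row begins, along the tool's axes as they then stand; what a row does not reach is not made up. A row lasts 1/12 s, in which the tool goes at most 41.7 mm and 7.16 degrees, less where a joint would pass 70% of its speed; a pose out of reach is approached as far as the arm can. A call is refused whole if a number of a shift passes 0.0417 or a number of a turn 0.125, either way. A call with a gripper value outside its range is refused whole. The fingers move at their own pace and stop on an object; the grip force is fixed at half the most. Time passes only in rows, so rows that do not move let the fingers close. It gives the time, the measured TCP pose, the force and the opening at its end, in the units of the state.
- get_obs(): the state, without advancing time (a new reading comes with each control period).
- camera(name): name is "scene" or "top" or "wrist"; returns a dict with "frame" (420x560x3 uint8, red, green, blue), "intrinsics" (3x3 intrinsics, pixels), "k1" (the pictures are not rectified: a ray, as slopes to the right and down, at radius r is drawn at 1 + k1 r^2 times it, then the intrinsics apply), "rvec" (rotation vector, rad) and "tvec" (3), from world to camera coordinates, as OpenCV has them. Camera axes: x right, y down, z forward; pixel columns grow to the right and rows downward; lengths in m; the calibration is good to about 2 mm. A picture is of the moment at which its call begins. There is no depth.
- job_done(): hands the job in, once; it reports no verdict.
The state is a dict: "clock": time; "joint_pos": joint angles; "joint_vel": joint speeds; "tau": joint torques, N m; "eef_pos": TCP position; "tool_rot": TCP orientation; "ft_force": force on the tool from outside, world axes, zero at the start; "ft_torque": the same for the moment, N m; "grip_width": finger opening in m.
Only numpy, scipy, OpenCV 4.12 (cv2) and the standard library are available. Lean on these libraries where they do the work, as an engineer would, in place of code of your own. Each camera call takes 0.05 s, during which the arm holds its last target.

## Working session

There is one attempt and no reset: what is moved stays moved. The work goes in short steps, Python scripts to look and compute and a tool call to move; the robot and the scene stay as the last step left them, time stands still between calls to the robot, and variables do not carry over. Pictures are saved under pics/ and viewed, and the job is handed in when it is done.

Besides the shell and the picture viewer there is one more tool, called after "Call:" as name([rows], argument=value, ...), one row to a line, values as JSON. arm_command: Moves the arm, as the interface text tells. Its arguments: {"type":"object","properties":{"motion":{"type":"array","items":{"type":"object","properties":{"x":{"type":"number"},"y":{"type":"number"},"z":{"type":"number"},"roll":{"type":"number"},"fingers":{"type":"number"}}}}},"required":["motion"]}

```bash
mkdir -p pics; cat > h.py <<'E'
import numpy as np,cv2
from workcell import get_obs,camera
def snap(n,f):
    c=camera(n); cv2.imwrite('pics/'+f+'.png',c['frame'][:,:,::-1]); np.savez('pics/'+f+'.npz',**c); return c
def load(f): return dict(np.load('pics/'+f+'.npz'))
def ray(c,u,v):
    K=c['intrinsics'];d=np.array([(u-K[0,2])/K[0,0],(v-K[1,2])/K[1,1]]);k=float(c['k1']);s=d.copy()
    for _ in range(30): s=d/(1+k*(s@s))
    R=cv2.Rodrigues(c['rvec'])[0]; o=-R.T@c['tvec'].ravel(); return o,R.T@np.array([*s,1.])
def onz(c,u,v,z):
    o,r=ray(c,u,v); return o+r*(z-o[2])/r[2]
def proj(c,p):
    R=cv2.Rodrigues(c['rvec'])[0];q=R@np.array(p)+c['tvec'].ravel();s=q[:2]/q[2];s=s*(1+float(c['k1'])*(s@s));K=c['intrinsics'];return K[0,0]*s[0]+K[0,2],K[1,1]*s[1]+K[1,2]
E
python3 - <<'E'
from h import *
for n in ['scene','top','wrist']: 
    c=snap(n,n+'0'); print(n,c['intrinsics'].tolist(),c['k1'],c['rvec'].ravel(),c['tvec'].ravel())
print(get_obs())
E
```

```text
scene [[460.2072345283477, 0.0, 279.7396619055574], [0.0, 460.2072345283477, 208.56430601141116], [0.0, 0.0, 1.0]] 0.03491013421302036 [ 1.50570597  2.16774473 -0.77102929] [ 0.25248857 -0.37067998  1.60462354]
top [[541.9292018853995, 0.0, 288.5832366554249], [0.0, 541.9292018853995, 213.27007129498958], [0.0, 0.0, 1.0]] -0.0462351811703749 [ 2.14807227 -2.0766518   0.20528096] [-0.09601466  0.60108033  1.20641524]
wrist [[344.3511299894258, 0.0, 283.1491603702148], [0.0, 344.3511299894258, 208.25490856694768], [0.0, 0.0, 1.0]] -0.022424862269252825 [-2.41549054  1.60928273  0.22677057] [-0.49802865 -0.03536803  0.37732812]
{'clock': 0.15, 'joint_pos': array([-1.17601108e+00,  2.41286896e-01,  4.03915075e-03,  1.33520543e+00,
       -1.54476170e-05,  1.57080788e+00]), 'joint_vel': array([-0.00041309, -0.00156418,  0.00269611, -0.00061557,  0.00181233,
        0.00118475]), 'tau': array([-1.20479686e-03, -3.72635436e+01,  2.52638590e+01,  1.23961389e-02,
       -1.50222995e-04,  1.87143975e-06]), 'eef_pos': array([ 0.19211633, -0.46109901,  0.23059609]), 'tool_rot': array([-0.69325598, -0.1392423 ,  0.69349645, -0.13809562]), 'ft_force': array([ 0.13462204,  0.94595771, -0.34500668]), 'ft_torque': array([-0.03345265,  0.00130471, -0.04756632]), 'grip_width': 0.08506753909925899}
```

View pics/scene0.png

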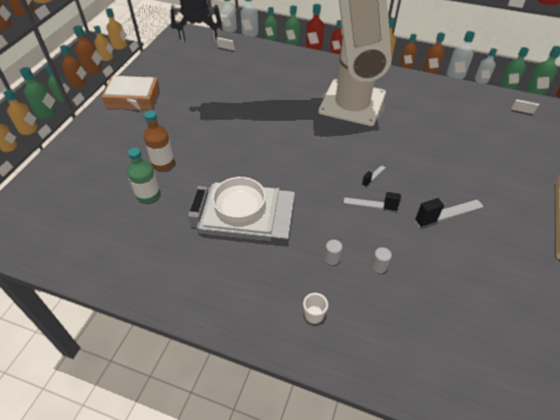

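View pics/top0.png

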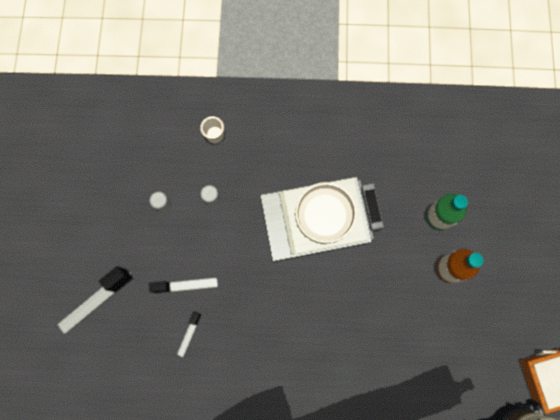

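View pics/wrist0.png

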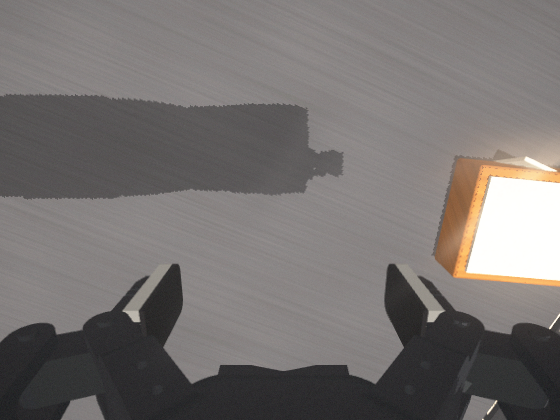

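The scene and top pictures show the scale at about (320,215) in top and its ledge on the left side. The two weights are at (158,200) and (209,194), the cup at (212,128), the bottles to the right, and three gauges at about (95,297), (183,286) and (190,335). I'll measure next.

```bash
python3 - <<'E'
from h import *
t=load('top0');s=load('scene0')
for n,a,b,z in [('big grip-end/tip',(122,272),(62,328),0.0),('mid',(150,287),(217,283),.0),('small',(197,314),(181,355),0)]:
    p,q=onz(t,*a,z),onz(t,*b,z);print(n,p.round(3),q.round(3),np.linalg.norm(p-q).round(3))
g=cv2.cvtColor(t['frame'],cv2.COLOR_RGB2HSV)
m=((g[...,2]>95)).astype(np.uint8);m[:85]=0
n,l,st,ce=cv2.connectedComponentsWithStats(m)
for i in range(1,n):
    if st[i,4]>60: print('bright',st[i],ce[i].round(1), onz(t,*ce[i],.06).round(4))
for (u,v) in [(334,252),(382,260)]: print(onz(s,u,v,.03).round(3))
# dark blobs
m=((g[...,2]<30)).astype(np.uint8)
n,l,st,ce=cv2.connectedComponentsWithStats(m)
for i in range(1,n):
    if st[i,4]>60: print('dark',st[i],ce[i].round(1), onz(t,*ce[i],.0).round(4))
big=t['frame'][160:380,40:400]
cv2.imwrite('pics/crop.png',cv2.resize(big[:,:,::-1],None,fx=2.2,fy=2.2,interpolation=cv2.INTER_CUBIC))
big=s['frame'][150:330,180:500]
cv2.imwrite('pics/crops.png',cv2.resize(big[:,:,::-1],None,fx=2.5,fy=2.5,interpolation=cv2.INTER_CUBIC))
E
```

```text
big grip-end/tip [0.458 0.322 0.   ] [0.32  0.454 0.   ] 0.191
mid [0.425 0.251 0.   ] [0.44 0.09 0.  ] 0.161
small [0.366 0.134 0.   ] [0.27  0.165 0.   ] 0.101
bright [455  85 105   5 274] [521.2  86.1] [ 0.9451 -0.6414  0.06  ]
bright [199 115  26  28 546] [212.2 128.2] [0.8081 0.1166 0.06  ]
bright [ 260  176  115   86 7104] [316.2 217.7] [ 0.5956 -0.1403  0.06  ]
bright [200 184  18  19 265] [208.7 193.1] [0.6462 0.1145 0.06  ]
bright [149 191  18  18 268] [157.6 199.5] [0.6269 0.2343 0.06  ]
bright [429 194  40  35 778] [448.9 210.9] [ 0.6223 -0.4516  0.06  ]
bright [371 221  13   9  82] [377.  224.9] [ 0.5834 -0.2824  0.06  ]
bright [451 249  33  32 682] [465.9 263.4] [ 0.4999 -0.4881  0.06  ]
bright [439 254  23  29 242] [446.8 271. ] [ 0.4811 -0.4434  0.06  ]
bright [169 277  50  15 546] [193.6 284.1] [0.4318 0.1356 0.06  ]
bright [ 57 287  57  47 857] [ 83.9 309.5] [0.365  0.3827 0.06  ]
bright [177 324  20  34 305] [186.1 339.9] [0.3066 0.1442 0.06  ]
bright [ 521  350   39   70 1712] [545.8 383.1] [ 0.2374 -0.6613  0.06  ]
[0.647 0.117 0.03 ]
[0.628 0.236 0.03 ]
dark [108 267  24  24 210] [120.7 280.1] [0.4388 0.3231 0.    ]
dark [483 399  56  21 342] [510.5 409.8] [ 0.1704 -0.6033  0.    ]
```

View pics/crop.png

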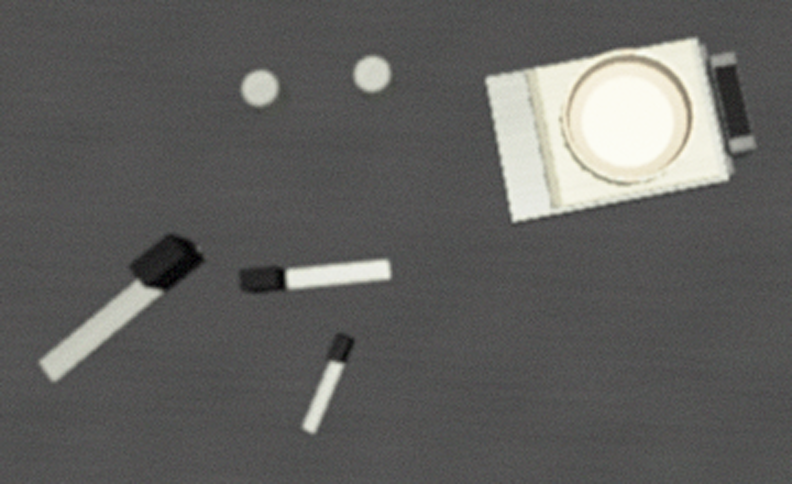

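View pics/crops.png

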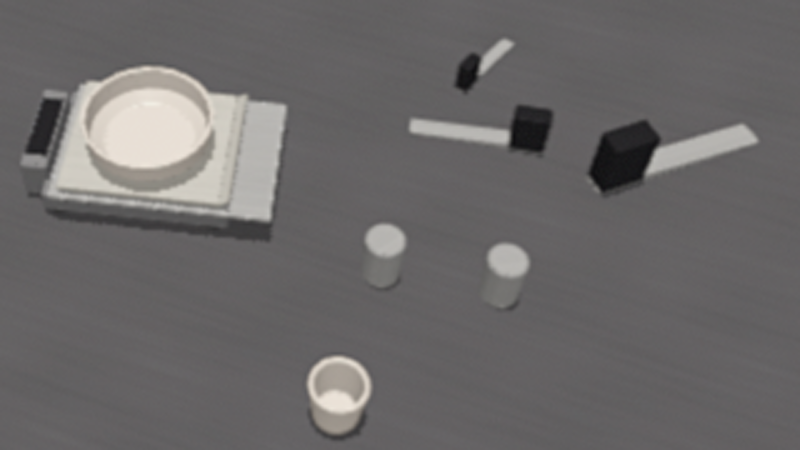

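```bash
cat > meas.py <<'E'
from h import *
t=load('top0')
hsv=cv2.cvtColor(t['frame'],cv2.COLOR_RGB2HSV); V=hsv[...,2]
def comp(m,pt):
    n,l,st,ce=cv2.connectedComponentsWithStats(m.astype(np.uint8)); i=l[pt[1],pt[0]]; return (l==i).astype(np.uint8) if i else None
def cont(m): return max(cv2.findContours(m,cv2.RETR_EXTERNAL,cv2.CHAIN_APPROX_NONE)[0],key=len)[:,0,:]
def toz(P,z): return np.array([onz(t,u,v,z)[:2] for u,v in P])
# blade
b=cont(comp(V>100,(193,284))); P=toz(b,.003)
r=cv2.minAreaRect((P*1000).astype(np.float32)); print('blade',r, cv2.boxPoints(r).round(1).tolist())
# scale body
c=cont(comp(V>95,(316,217))); 
r=cv2.minAreaRect((toz(c,.04)*1000).astype(np.float32)); print('scale @.04',r,cv2.boxPoints(r).round(1).tolist())
E
python3 - <<'E'
from meas import *
f=t['frame'][165:270,250:390]
cv2.imwrite('pics/sc.png',cv2.resize(f[:,:,::-1],None,fx=5.5,fy=5.5,interpolation=cv2.INTER_CUBIC))
f=t['frame'][260:310,140:230]
cv2.imwrite('pics/ga.png',cv2.resize(f[:,:,::-1],None,fx=8,fy=8,interpolation=cv2.INTER_CUBIC))
E
```

```text
blade ((435.3526916503906, 145.44546508789062), (26.82761573791504, 115.1811752319336), 7.757556438446045) [[414.29998779296875, 200.6999969482422], [429.79998779296875, 86.5999984741211], [456.3999938964844, 90.19999694824219], [440.8999938964844, 204.3000030517578]]
scale @.04 ((605.0219116210938, -155.65589904785156), (168.6001434326172, 275.50079345703125), 12.948034286499023) [[492.0, -40.29999923706055], [553.7000122070312, -308.79998779296875], [718.0, -271.0], [656.2999877929688, -2.5]]
```

View pics/sc.png

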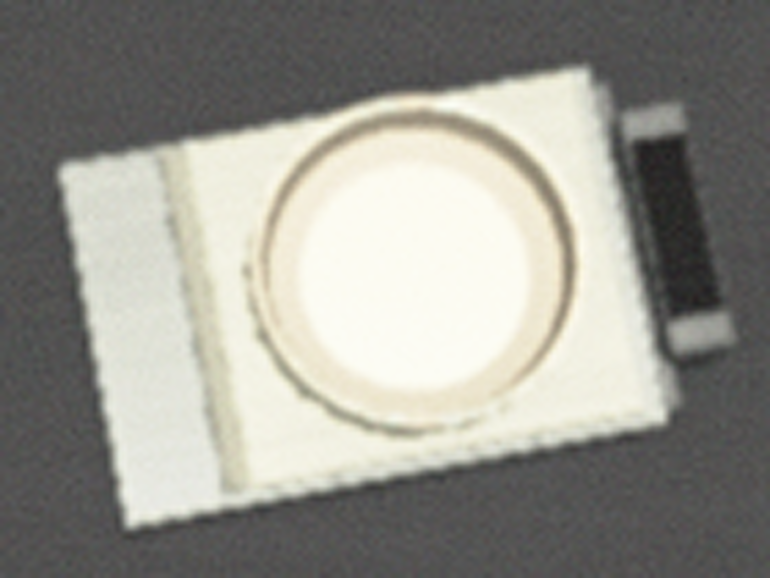

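View pics/ga.png

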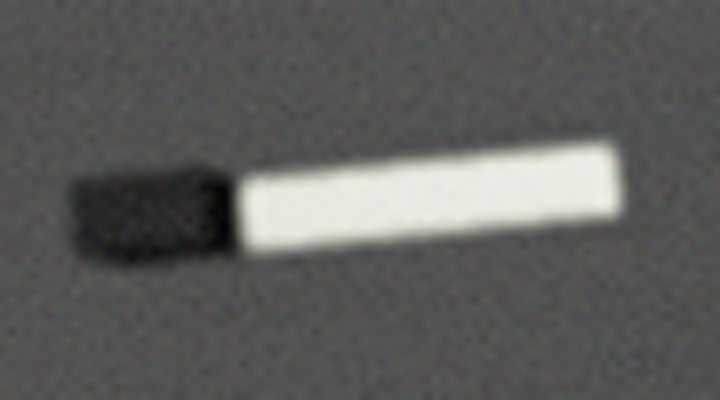

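```bash
python3 - <<'E'
from meas import *
F=lambda u,v:(250+u/5.5-.4,165+v/5.5-.4)
a,b=onz(t,*F(60,165),.04)[:2],onz(t,*F(127,527),.04)[:2]
d=a-b;w=np.linalg.norm(d);ex=d/w;ey=np.array([-ex[1],ex[0]]);mid=(a+b)/2
print('ledge',a,b,w,'yaw of ex',np.degrees(np.arctan2(ex[1],ex[0])),'mouth',mid-.055*ey,'bowl',mid-.14*ey)
# lip base lower edge/pan corners z=.05
for p in [(590,68),(665,425)]: print('pan back',onz(t,*F(*p),.05))
a2,b2=onz(t,*F(590,68),.05)[:2],onz(t,*F(665,425),.05)[:2];print(np.degrees(np.arctan2(*(a2-b2)[::-1])),np.linalg.norm(a2-b2), (a2+b2)/2+.085*ey)
g=t['frame'].min(2)
for th in (215,225,235):
    m=comp(g>th,(325,215)) if g[215,325]>th else None
    if m is not None:
        c=cont(m);e=cv2.fitEllipse(c);print(th,e,onz(t,*e[0],.055),)
C=F(413,275);print('floor eye',onz(t,*C,.055))
E2=F(418,268);print('rim eye',onz(t,*E2,.091))
# blade line
m=comp(V>110,(193,284));ys,xs=np.nonzero(m);P=toz(np.c_[xs,ys],.003)
vx,vy,x0,y0=cv2.fitLine(P.astype(np.float32),cv2.DIST_L2,0,1e-4,1e-4).ravel();d=np.array([vx,vy]);d*=-np.sign(vy)
s=(P-[x0,y0])@d;print('blade dir',d,'center',x0,y0,'ext',s.min(),s.max())
tip=np.array([x0,y0])+d*s.max();base=np.array([x0,y0])+d*s.min();print('tip',tip,'gripc via tip',tip-.13*d,'via base',base-.02*d,'yaw ey',np.degrees(np.arctan2(-d[1],-d[0])))
dk=comp(V<52,(157,287));
if dk is not None: print('grip dark',cv2.minAreaRect(cont(dk)))
from scipy.spatial.transform import Rotation as R
o=get_obs();print(R.from_quat(o['tool_rot']).as_matrix().round(3))
E
```

```text
blade ((435.3526916503906, 145.44546508789062), (26.82761573791504, 115.1811752319336), 7.757556438446045) [[414.29998779296875, 200.6999969482422], [429.79998779296875, 86.5999984741211], [456.3999938964844, 90.19999694824219], [440.8999938964844, 204.3000030517578]]
scale @.04 ((605.0219116210938, -155.65589904785156), (168.6001434326172, 275.50079345703125), 12.948034286499023) [[492.0, -40.29999923706055], [553.7000122070312, -308.79998779296875], [718.0, -271.0], [656.2999877929688, -2.5]]
ledge [ 0.65145789 -0.00670752] [ 0.49456622 -0.04216699] 0.1608489016724064 yaw of ex 12.735583280803322 mouth [ 0.58513692 -0.07808414] bowl [ 0.60387534 -0.16099295]
pan back [ 0.70008228 -0.23568663  0.05      ]
pan back [ 0.5444098  -0.26892924  0.05      ]
12.054010307233826 0.15918225995125532 [ 0.60350762 -0.16939912]
215 ((323.9599304199219, 212.42779541015625), (45.38164520263672, 46.215824127197266), 160.93447875976562) [ 0.60987042 -0.15854723  0.055     ]
225 ((324.6390075683594, 214.57371520996094), (40.854164123535156, 41.70806884765625), 125.65095520019531) [ 0.60478429 -0.16024876  0.055     ]
235 ((324.7784118652344, 214.8852996826172), (38.904388427734375, 39.704933166503906), 106.08793640136719) [ 0.60404967 -0.1605913   0.055     ]
floor eye [ 0.60472546 -0.16037181  0.055     ]
rim eye [ 0.60044478 -0.16031403  0.091     ]
blade dir [ 0.13384922 -0.9910017 ] center 0.4353776 0.1462908 ext -0.056746783096964806 0.057128156321336096
tip [0.44302416 0.08967669] gripc via tip [0.42562376 0.21850692] via base [0.4251051  0.22234699] yaw ey 97.69208
grip dark ((158.81707763671875, 286.8536682128906), (10.711859703063965, 19.32552146911621), 83.6598129272461)
[[-0.001  0.385 -0.923]
 [ 0.002 -0.923 -0.385]
 [-1.    -0.002  0.   ]]
```

The bowl centre is about (0.604, -0.1605), from the ledge width of 161 mm and from the floor circle, which agree. The mouth is about (0.585, -0.078) with yaw 12.6°. The middle gauge, with a 114 mm blade, is the right size. Next I turn the jaws.

Call:
arm_command([
  {"roll":-0.117},
  {"roll":-0.117},
  {"roll":-0.117},
  {"roll":-0.117},
  {"roll":-0.117},
  {"roll":-0.117},
  {"roll":-0.117},
  {"roll":-0.117},
  {"roll":-0.117},
  {"roll":-0.117},
  {"roll":-0.117},
  {"roll":-0.117},
])

```text
schema error: expected keys x, y, z, roll, fingers
```

```bash
cat > st.py <<'E'
from h import *
import sys
from scipy.spatial.transform import Rotation as R
o=get_obs();M=R.from_quat(o['tool_rot']).as_matrix()
print('t',o['clock'],'p',o['eef_pos'].round(4),'F',o['ft_force'].round(1),'T',o['ft_torque'].round(2),'w',round(o['grip_width'],4),'j',o['joint_pos'].round(2))
print('jaw yaw',np.degrees(np.arctan2(M[1,1],M[0,1])).round(2),'x',M[:,0].round(3))
if len(sys.argv)>3: print('shift tool xyz mm',(M.T@(np.array(list(map(float,sys.argv[1:4])))-o['eef_pos'])*1000).round(1))
E
python3 st.py .646 .1145 .12
```

```text
t 0.15 p [ 0.1921 -0.4611  0.2306] F [ 0.1  0.9 -0.3] T [-0.03  0.   -0.05] w 0.0851 j [-1.18  0.24  0.    1.34 -0.    1.57]
jaw yaw -67.38 x [-0.001  0.002 -1.   ]
shift tool xyz mm [ 111.2 -356.6 -640.3]
```

Call:
arm_command([
  {"x":0,"y":0,"z":0,"roll":-0.117,"fingers":1},
  {"x":0,"y":0,"z":0,"roll":-0.117,"fingers":1},
  {"x":0,"y":0,"z":0,"roll":-0.117,"fingers":1},
  {"x":0,"y":0,"z":0,"roll":-0.117,"fingers":1},
  {"x":0,"y":0,"z":0,"roll":-0.117,"fingers":1},
  {"x":0,"y":0,"z":0,"roll":-0.117,"fingers":1},
  {"x":0,"y":0,"z":0,"roll":-0.117,"fingers":1},
  {"x":0,"y":0,"z":0,"roll":-0.117,"fingers":1},
  {"x":0,"y":0,"z":0,"roll":-0.117,"fingers":1},
  {"x":0,"y":0,"z":0,"roll":-0.117,"fingers":1},
  {"x":0,"y":0,"z":0,"roll":-0.117,"fingers":1},
  {"x":0,"y":0,"z":0,"roll":-0.117,"fingers":1},
])

```text
clock: 1.15
eef_pos: [0.1908, -0.4578, 0.2256]
tool_rot: [0.423, 0.572, -0.418, 0.564]
ft_force: [-0.2, -0.1, -0.2]
grip_width: 0.0854
```

```bash
python3 st.py .646 .1145 .12
```

```text
t 1.15 p [ 0.1908 -0.4578  0.2256] F [-0.2 -0.1 -0.2] T [-0.01 -0.04  0.01] w 0.0854 j [-1.18  0.25 -0.    1.34 -0.    0.1 ]
jaw yaw 16.97 x [-0.005  0.012 -1.   ]
shift tool xyz mm [ 110.3  602.6 -413.1]
```

Call:
arm_command([
  {"x":0,"y":0.033,"z":-0.023,"roll":0.07,"fingers":1},
  {"x":0,"y":0.033,"z":-0.023,"roll":0,"fingers":1},
  {"x":0,"y":0.033,"z":-0.023,"roll":0,"fingers":1},
  {"x":0,"y":0.033,"z":-0.023,"roll":0,"fingers":1},
  {"x":0,"y":0.033,"z":-0.023,"roll":0,"fingers":1},
  {"x":0,"y":0.033,"z":-0.023,"roll":0,"fingers":1},
  {"x":0,"y":0.033,"z":-0.023,"roll":0,"fingers":1},
  {"x":0,"y":0.033,"z":-0.023,"roll":0,"fingers":1},
  {"x":0,"y":0.033,"z":-0.023,"roll":0,"fingers":1},
  {"x":0,"y":0.033,"z":-0.023,"roll":0,"fingers":1},
  {"x":0,"y":0.033,"z":-0.023,"roll":0,"fingers":1},
  {"x":0,"y":0.033,"z":-0.023,"roll":0,"fingers":1},
  {"x":0,"y":0.033,"z":-0.023,"roll":0,"fingers":1},
  {"x":0,"y":0.033,"z":-0.023,"roll":0,"fingers":1},
  {"x":0,"y":0.033,"z":-0.023,"roll":0,"fingers":1},
  {"x":0,"y":0.033,"z":-0.023,"roll":0,"fingers":1},
])

```text
clock: 2.48
eef_pos: [0.629, 0.0336, 0.2226]
tool_rot: [0.444, 0.557, -0.443, 0.545]
ft_force: [0.8, -0.9, 0.1]
grip_width: 0.0852
```

```bash
python3 st.py .646 .1145 .12
```

```text
t 2.4833 p [0.629  0.0336 0.2226] F [ 0.8 -0.9  0.1] T [-0.05 -0.05 -0.03] w 0.0852 j [0.05 0.52 0.39 1.46 0.01 1.4 ]
jaw yaw 12.33 x [-0.012  0.011 -1.   ]
shift tool xyz mm [103.3  34.8 -74. ]
```

Call:
arm_command([
  {"x":0.01,"y":0.017,"z":-0.036,"roll":0,"fingers":1},
  {"x":0.01,"y":0.017,"z":-0.036,"roll":0,"fingers":1},
  {"x":0.0,"y":0.0,"z":0,"roll":0,"fingers":1},
])

```text
clock: 2.73
eef_pos: [0.651, 0.1189, 0.1996]
tool_rot: [0.443, 0.558, -0.441, 0.546]
ft_force: [-0.9, -0.5, -0.6]
grip_width: 0.0855
```

```bash
python3 st.py .646 .1145 .026; python3 - <<'E'
from h import *
snap('wrist','w1')
E
```

```text
t 2.7333 p [0.651  0.1189 0.1996] F [-0.9 -0.5 -0.6] T [-0.06  0.06 -0.  ] w 0.0855 j [0.17 0.59 0.46 1.44 0.02 1.52]
jaw yaw 12.64 x [-0.011  0.013 -1.   ]
shift tool xyz mm [173.6  -4.4   5.9]
```

View pics/w1.png

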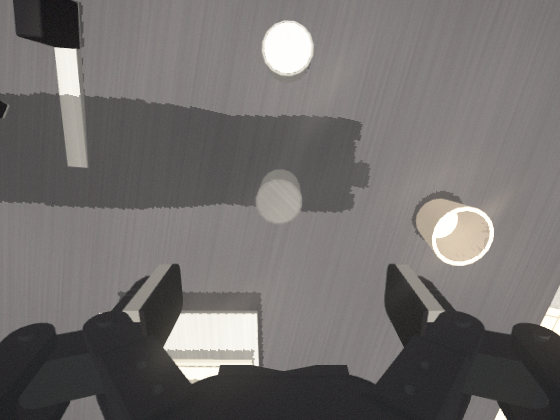

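The wrist view shows the near weight at (279,201), between the fingers. I'll check its ray, then descend.

```bash
python3 - <<'E'
from h import *
c=load('w1');print(onz(c,279,201,.06),onz(c,287,48,.06))
E
python3 st.py .646 .1145 .020
```

```text
[0.64666651 0.11684956 0.06      ] [0.62677193 0.23466432 0.06      ]
t 2.7833 p [0.6505 0.1159 0.2001] F [-0.3 -0.1  0.2] T [-0.04 -0.   -0.04] w 0.0852 j [0.17 0.59 0.46 1.45 0.01 1.52]
jaw yaw 12.54 x [-0.012  0.011 -1.   ]
shift tool xyz mm [180.1  -3.    2.8]
```

Call:
arm_command([
  {"x":0.036,"y":-0.003,"z":0.001,"roll":0,"fingers":1},
  {"x":0.036,"y":0,"z":0.0,"roll":0,"fingers":1},
  {"x":0.036,"y":0,"z":0,"roll":0,"fingers":1},
  {"x":0.036,"y":0,"z":0,"roll":0,"fingers":1},
  {"x":0.02,"y":0,"z":0,"roll":0,"fingers":1},
  {"x":0.005,"y":0,"z":0,"roll":0,"fingers":1},
])

```text
clock: 3.28
eef_pos: [0.6483, 0.1133, 0.0294]
tool_rot: [0.444, 0.555, -0.44, 0.549]
ft_force: [-0.3, 0.3, -1.4]
grip_width: 0.0852
```

```bash
python3 st.py .646 .1155 .020
```

```text
t 3.2833 p [0.6483 0.1133 0.0294] F [-0.3  0.3 -1.4] T [-0.03  0.04  0.  ] w 0.0852 j [0.17 0.69 0.17 1.06 0.01 1.52]
jaw yaw 12.53 x [-0.003  0.01  -1.   ]
shift tool xyz mm [ 9.4 -1.8 -2.5]
```

Call:
arm_command([
  {"x":0.009,"y":-0.002,"z":-0.002,"roll":0,"fingers":1},
  {"x":0,"y":0,"z":0,"roll":0,"fingers":0},
  {"x":0,"y":0,"z":0,"roll":0,"fingers":0},
  {"x":0,"y":0,"z":0,"roll":0,"fingers":0},
  {"x":0,"y":0,"z":0,"roll":0,"fingers":0},
  {"x":0,"y":0,"z":0,"roll":0,"fingers":0},
  {"x":0,"y":0,"z":0,"roll":0,"fingers":0},
])

```text
clock: 3.87
eef_pos: [0.6475, 0.1121, 0.0241]
tool_rot: [0.446, 0.553, -0.441, 0.549]
ft_force: [-0.7, -0.8, -5.1]
grip_width: 0.0389
```

```bash
python3 st.py .646 .1155 .020
```

```text
t 3.8667 p [0.6475 0.1121 0.0241] F [-0.7 -0.8 -5.1] T [-0.05  0.02 -0.04] w 0.0389 j [0.17 0.69 0.16 1.04 0.01 1.52]
jaw yaw 12.31 x [ 0.001  0.01  -1.   ]
shift tool xyz mm [ 4.1 -0.8 -3.6]
```

Gripped: width is 38.9 mm. Now lift and carry it to the far half of the bowl.

Call:
arm_command([
  {"x":-0.03,"y":0,"z":0,"roll":0,"fingers":0},
  {"x":-0.04,"y":0,"z":0,"roll":0,"fingers":0},
  {"x":-0.04,"y":0,"z":0,"roll":0,"fingers":0},
  {"x":-0.04,"y":0,"z":0,"roll":0,"fingers":0},
  {"x":-0.01,"y":0,"z":0,"roll":0,"fingers":0},
])

```text
clock: 4.28
eef_pos: [0.6406, 0.1097, 0.18]
tool_rot: [0.44, 0.558, -0.447, 0.544]
ft_force: [1.8, 1.0, -3.4]
grip_width: 0.0387
```

```bash
python3 st.py .6095 -.186 .16
```

```text
t 4.2833 p [0.6406 0.1097 0.18  ] F [ 1.8  1.  -3.4] T [ 0.03 -0.34  0.01] w 0.0387 j [0.17 0.59 0.39 1.4  0.01 1.52]
jaw yaw 12.36 x [-0.022  0.005 -1.   ]
shift tool xyz mm [ 19.1 -93.2 282.4]
```

Call:
arm_command([
  {"x":0,"y":-0.006,"z":0.02,"roll":0,"fingers":0},
  {"x":0,"y":-0.012,"z":0.035,"roll":0,"fingers":0},
  {"x":0,"y":-0.012,"z":0.035,"roll":0,"fingers":0},
  {"x":0,"y":-0.012,"z":0.035,"roll":0,"fingers":0},
  {"x":0,"y":-0.012,"z":0.035,"roll":0,"fingers":0},
  {"x":0,"y":-0.012,"z":0.035,"roll":0,"fingers":0},
  {"x":0,"y":-0.012,"z":0.035,"roll":0,"fingers":0},
  {"x":0,"y":-0.01,"z":0.03,"roll":0,"fingers":0},
  {"x":0,"y":0,"z":0,"roll":0,"fingers":0},
])

```text
clock: 5.03
eef_pos: [0.6119, -0.1687, 0.1822]
tool_rot: [0.439, 0.559, -0.441, 0.548]
ft_force: [0.6, 0.3, -5.3]
grip_width: 0.0383
```

```bash
python3 st.py .6095 -.186 .085
```

```text
t 5.0333 p [ 0.6119 -0.1687  0.1822] F [ 0.6  0.3 -5.3] T [-0.05 -0.04  0.02] w 0.0383 j [-0.27  0.55  0.34  1.37  0.    1.07]
jaw yaw 13.05 x [-0.015  0.007 -1.   ]
shift tool xyz mm [97.1 -5.  17.3]
```

Call:
arm_command([
  {"x":0.005,"y":-0.004,"z":0.017,"roll":0,"fingers":0},
  {"x":0.025,"y":0,"z":0,"roll":0,"fingers":0},
  {"x":0.025,"y":0,"z":0,"roll":0,"fingers":0},
  {"x":0.022,"y":0,"z":0,"roll":0,"fingers":0},
  {"x":0,"y":0,"z":0,"roll":0,"fingers":0},
])

```text
clock: 5.45
eef_pos: [0.6092, -0.1906, 0.1027]
tool_rot: [0.441, 0.557, -0.443, 0.546]
ft_force: [-1.8, 0.6, -7.0]
grip_width: 0.0385
```

```bash
python3 st.py .6095 -.186 .081; python3 - <<'E'
from h import *
snap('top','t1');snap('scene','s1')
c=load('t1');cv2.imwrite('pics/t1c.png',cv2.resize(c['frame'][160:280,230:400][:,:,::-1],None,fx=4,fy=4,interpolation=2))
E
```

```text
t 5.45 p [ 0.6092 -0.1906  0.1027] F [-1.8  0.6 -7. ] T [ 0.03  0.23 -0.  ] w 0.0385 j [-0.3   0.6   0.22  1.2   0.    1.05]
jaw yaw 12.59 x [-0.014  0.007 -1.   ]
shift tool xyz mm [21.7  1.5 -4.3]
```

View pics/s1.png

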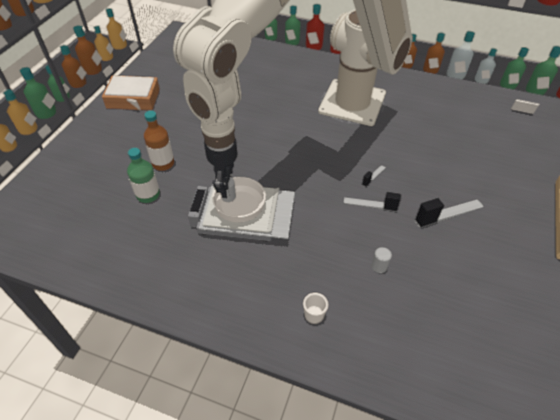

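The scene view shows the weight going into the far half of the bowl, at about (228,190).

Call:
arm_command([
  {"x":0.008,"y":0.001,"z":-0.004,"roll":0,"fingers":0},
  {"x":0.006,"y":0,"z":0,"roll":0,"fingers":0},
  {"x":0.004,"y":0,"z":0,"roll":0,"fingers":0},
  {"x":0.0,"y":0,"z":0,"roll":0,"fingers":0},
])

```text
clock: 5.88
eef_pos: [0.6159, -0.1863, 0.0937]
tool_rot: [0.443, 0.552, -0.44, 0.552]
ft_force: [0.4, 0.3, -5.1]
grip_width: 0.0388
```

```bash
python3 st.py .6095 -.186 .081
```

```text
t 5.8833 p [ 0.6159 -0.1863  0.0937] F [ 0.4  0.3 -5.1] T [-0.01  0.09  0.03] w 0.0388 j [-0.3   0.61  0.2   1.16  0.    1.05]
jaw yaw 12.72 x [ 0.002  0.003 -1.   ]
shift tool xyz mm [12.7 -6.2 -1.6]
```

Call:
arm_command([
  {"x":0.008,"y":-0.006,"z":0,"roll":0,"fingers":0},
  {"x":0.006,"y":0,"z":0,"roll":0,"fingers":0},
  {"x":0.003,"y":0,"z":0,"roll":0,"fingers":0},
])

```text
clock: 6.13
eef_pos: [0.6126, -0.1874, 0.0793]
tool_rot: [0.443, 0.551, -0.439, 0.555]
ft_force: [-0.0, 0.1, -5.3]
grip_width: 0.0388
```

```bash
python3 st.py .6095 -.186 .080
```

```text
t 6.1333 p [ 0.6126 -0.1874  0.0793] F [-0.   0.1 -5.3] T [-0.    0.04 -0.01] w 0.0388 j [-0.3   0.61  0.16  1.12  0.    1.05]
jaw yaw 12.79 x [ 0.008  0.001 -1.   ]
shift tool xyz mm [-0.7 -2.8 -2.1]
```

Call:
arm_command([
  {"x":0.002,"y":-0.002,"z":-0.002,"roll":0,"fingers":0},
  {"x":0.0,"y":0,"z":0,"roll":0,"fingers":0},
])

```text
clock: 6.3
eef_pos: [0.6108, -0.186, 0.0775]
tool_rot: [0.443, 0.55, -0.439, 0.555]
ft_force: [-1.0, 0.5, -3.4]
grip_width: 0.0384
```

```bash
python3 st.py .6095 -.186 .080
```

```text
t 6.3 p [ 0.6108 -0.186   0.0775] F [-1.   0.5 -3.4] T [0.08 0.14 0.03] w 0.0384 j [-0.3   0.6   0.15  1.11  0.    1.05]
jaw yaw 12.8 x [ 0.009  0.    -1.   ]
shift tool xyz mm [-2.5 -1.3 -0.3]
```

Contact begins (-5.3 → -3.4 N). I'll release with the fingers only partly open.

Call:
arm_command([
  {"x":0,"y":0,"z":0,"roll":0,"fingers":0.65},
  {"x":0,"y":0,"z":0,"roll":0,"fingers":0.65},
  {"x":0,"y":0,"z":0,"roll":0,"fingers":0.65},
  {"x":-0.005,"y":0,"z":0,"roll":0,"fingers":0.65},
  {"x":-0.02,"y":0,"z":0,"roll":0,"fingers":0.65},
  {"x":-0.04,"y":0,"z":0,"roll":0,"fingers":0.65},
  {"x":-0.04,"y":0,"z":0,"roll":0,"fingers":0.65},
])

```text
clock: 6.88
eef_pos: [0.6076, -0.1848, 0.1822]
tool_rot: [0.442, 0.553, -0.44, 0.552]
ft_force: [1.2, -0.9, 0.3]
grip_width: 0.0555
```

```bash
python3 st.py .626 .2345 .14; python3 - <<'E'
from h import *
snap('wrist','w2');snap('scene','s2')
E
```

```text
t 6.8833 p [ 0.6076 -0.1848  0.1822] F [ 1.2 -0.9  0.3] T [ 0.   -0.07 -0.05] w 0.0555 j [-0.3   0.53  0.31  1.35  0.    1.05]
jaw yaw 12.81 x [ 0.002  0.003 -1.   ]
shift tool xyz mm [  43.5  110.8 -404.7]
```

View pics/w2.png

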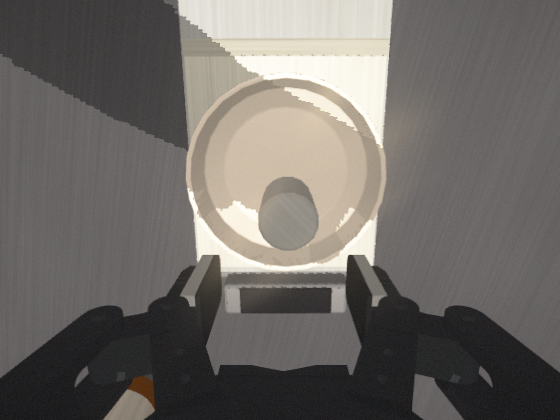

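The first weight stands upright in the far half of the bowl, its top at (288,222). Now the second.

Call:
arm_command([
  {"x":0,"y":0.01,"z":-0.037,"roll":0,"fingers":1},
  {"x":0,"y":0.01,"z":-0.037,"roll":0,"fingers":1},
  {"x":0,"y":0.01,"z":-0.037,"roll":0,"fingers":1},
  {"x":0,"y":0.01,"z":-0.037,"roll":0,"fingers":1},
  {"x":0,"y":0.01,"z":-0.037,"roll":0,"fingers":1},
  {"x":0,"y":0.01,"z":-0.037,"roll":0,"fingers":1},
  {"x":0,"y":0.01,"z":-0.037,"roll":0,"fingers":1},
  {"x":0,"y":0.01,"z":-0.037,"roll":0,"fingers":1},
  {"x":0,"y":0.01,"z":-0.037,"roll":0,"fingers":1},
  {"x":0,"y":0.01,"z":-0.037,"roll":0,"fingers":1},
  {"x":0.01,"y":0.01,"z":-0.03,"roll":0,"fingers":1},
  {"x":0.01,"y":0,"z":0,"roll":0,"fingers":1},
])

```text
clock: 7.98
eef_pos: [0.6448, 0.2429, 0.1873]
tool_rot: [0.457, 0.535, -0.431, 0.565]
ft_force: [-1.3, -0.6, 0.2]
grip_width: 0.0852
```

```bash
python3 st.py .626 .2345 .021
```

```text
t 7.9833 p [0.6448 0.2429 0.1873] F [-1.3 -0.6  0.2] T [0.05 0.08 0.06] w 0.0852 j [ 0.37  0.6   0.44  1.36 -0.02  1.73]
jaw yaw 12.19 x [ 0.057  0.001 -0.998]
shift tool xyz mm [165.  -29.4   2.4]
```

Call:
arm_command([
  {"x":0,"y":-0.015,"z":0,"roll":0,"fingers":1},
  {"x":0,"y":-0.014,"z":0.002,"roll":0,"fingers":1},
  {"x":0,"y":0,"z":0,"roll":0,"fingers":1},
])

```text
clock: 8.23
eef_pos: [0.6154, 0.2387, 0.1827]
tool_rot: [0.454, 0.536, -0.43, 0.567]
ft_force: [-0.2, 0.5, 1.0]
grip_width: 0.0854
```

```bash
python3 st.py .626 .2345 .021
```

```text
t 8.2333 p [0.6154 0.2387 0.1827] F [-0.2  0.5  1. ] T [ 0.03 -0.   -0.03] w 0.0854 j [ 0.38  0.54  0.33  1.3  -0.02  1.73]
jaw yaw 12.58 x [ 0.055  0.    -0.998]
shift tool xyz mm [162.    0.7   4.6]
```

Call:
arm_command([
  {"x":0.03,"y":0,"z":0.002,"roll":0,"fingers":1},
  {"x":0.03,"y":0,"z":0.002,"roll":0,"fingers":1},
  {"x":0.03,"y":0,"z":0,"roll":0,"fingers":1},
  {"x":0.03,"y":0,"z":0,"roll":0,"fingers":1},
])

```text
clock: 8.57
eef_pos: [0.6332, 0.2375, 0.0736]
tool_rot: [0.463, 0.531, -0.421, 0.571]
ft_force: [-0.5, -0.3, -0.2]
grip_width: 0.0853
```

```bash
python3 st.py .626 .2345 .021
```

```text
t 8.5667 p [0.6332 0.2375 0.0736] F [-0.5 -0.3 -0.2] T [-0.01  0.09  0.01] w 0.0853 j [ 0.37  0.62  0.17  1.04 -0.02  1.72]
jaw yaw 12.55 x [ 0.081  0.01  -0.997]
shift tool xyz mm [ 51.8 -12.    1. ]
```

Call:
arm_command([
  {"x":-0.041,"y":-0.004,"z":0,"roll":0,"fingers":1},
  {"x":-0.041,"y":-0.004,"z":0,"roll":0,"fingers":1},
  {"x":-0.041,"y":-0.004,"z":0,"roll":0,"fingers":1},
])

```text
clock: 8.82
eef_pos: [0.6012, 0.2268, 0.1555]
tool_rot: [0.443, 0.543, -0.443, 0.559]
ft_force: [0.0, 0.1, -0.6]
grip_width: 0.0856
```

```bash
python3 st.py .626 .2345 .021
```

```text
t 8.8167 p [0.6012 0.2268 0.1555] F [ 0.   0.1 -0.6] T [0.05 0.04 0.02] w 0.0856 j [ 0.37  0.55  0.28  1.28 -0.02  1.73]
jaw yaw 12.37 x [ 0.017 -0.015 -1.   ]
shift tool xyz mm [134.8  24.   -4.7]
```

Call:
arm_command([
  {"x":0,"y":0,"z":0,"roll":0,"fingers":1},
])

```text
clock: 8.9
eef_pos: [0.6054, 0.2278, 0.1632]
tool_rot: [0.447, 0.54, -0.44, 0.561]
ft_force: [2.5, 0.7, 2.1]
grip_width: 0.0856
```

```bash
python3 st.py .626 .2345 .021
```

```text
t 8.9 p [0.6054 0.2278 0.1632] F [2.5 0.7 2.1] T [ 0.03 -0.06 -0.02] w 0.0856 j [ 0.37  0.55  0.29  1.29 -0.02  1.73]
jaw yaw 12.34 x [ 0.029 -0.011 -1.   ]
shift tool xyz mm [142.7  17.8  -4.5]
```

Call:
arm_command([
  {"x":-0.041,"y":0.01,"z":-0.003,"roll":0,"fingers":1},
  {"x":-0.02,"y":0.008,"z":-0.002,"roll":0,"fingers":1},
  {"x":0,"y":0,"z":0,"roll":0,"fingers":1},
])

```text
clock: 9.15
eef_pos: [0.6144, 0.2323, 0.2135]
tool_rot: [0.444, 0.542, -0.444, 0.559]
ft_force: [-0.2, 1.3, -0.2]
grip_width: 0.0855
```

```bash
python3 st.py .626 .2345 .021
```

```text
t 9.15 p [0.6144 0.2323 0.2135] F [-0.2  1.3 -0.2] T [ 0.07  0.01 -0.02] w 0.0855 j [ 0.37  0.56  0.44  1.44 -0.02  1.73]
jaw yaw 12.19 x [ 0.018 -0.015 -1.   ]
shift tool xyz mm [192.6   9.1  -3.3]
```

Tilt is now only about 1°. Going down more gently.

Call:
arm_command([
  {"x":0.015,"y":0.009,"z":-0.003,"roll":0,"fingers":1},
  {"x":0.018,"y":0,"z":0,"roll":0,"fingers":1},
  {"x":0.018,"y":0,"z":0,"roll":0,"fingers":1},
  {"x":0.018,"y":0,"z":0,"roll":0,"fingers":1},
  {"x":0.018,"y":0,"z":0,"roll":0,"fingers":1},
  {"x":0.018,"y":0,"z":0,"roll":0,"fingers":1},
  {"x":0.018,"y":0,"z":0,"roll":0,"fingers":1},
])

```text
clock: 9.73
eef_pos: [0.6343, 0.2361, 0.0834]
tool_rot: [0.45, 0.538, -0.44, 0.561]
ft_force: [-0.1, -0.1, -0.4]
grip_width: 0.0855
```

```bash
python3 st.py .626 .2345 .021
```

```text
t 9.7333 p [0.6343 0.2361 0.0834] F [-0.1 -0.1 -0.4] T [0.02 0.06 0.03] w 0.0855 j [ 0.37  0.66  0.26  1.15 -0.02  1.73]
jaw yaw 11.99 x [ 0.035 -0.009 -0.999]
shift tool xyz mm [ 62.1 -10.5  -1.2]
```

Call:
arm_command([
  {"x":0.015,"y":-0.008,"z":0.0,"roll":0,"fingers":1},
  {"x":0.012,"y":0,"z":0,"roll":0,"fingers":1},
  {"x":0.012,"y":0,"z":0,"roll":0,"fingers":1},
  {"x":0.012,"y":0,"z":0,"roll":0,"fingers":1},
  {"x":0.005,"y":0,"z":0,"roll":0,"fingers":1},
])

```text
clock: 10.15
eef_pos: [0.6226, 0.2298, 0.0071]
tool_rot: [0.446, 0.54, -0.445, 0.558]
ft_force: [0.5, 0.5, 0.1]
grip_width: 0.0854
```

```bash
python3 st.py .626 .2345 .024
```

```text
t 10.15 p [0.6226 0.2298 0.0071] F [0.5 0.5 0.1] T [0.02 0.   0.05] w 0.0854 j [ 0.36  0.71  0.15  0.99 -0.02  1.73]
jaw yaw 11.87 x [ 0.02  -0.015 -1.   ]
shift tool xyz mm [-16.9   4.6  -3.6]
```

Call:
arm_command([
  {"x":-0.014,"y":0.003,"z":-0.004,"roll":0,"fingers":1},
  {"x":-0.004,"y":0,"z":0,"roll":0,"fingers":1},
  {"x":0,"y":0,"z":0,"roll":0,"fingers":1},
])

```text
clock: 10.4
eef_pos: [0.6206, 0.2323, 0.0167]
tool_rot: [0.443, 0.542, -0.449, 0.556]
ft_force: [1.1, 0.5, -0.1]
grip_width: 0.085
```

```bash
python3 st.py .626 .2345 .024
```

```text
t 10.4 p [0.6206 0.2323 0.0167] F [ 1.1  0.5 -0.1] T [-0.02 -0.   -0.03] w 0.085 j [ 0.37  0.71  0.17  1.03 -0.02  1.73]
jaw yaw 11.8 x [ 0.01  -0.019 -1.   ]
shift tool xyz mm [-7.3  5.8 -0.9]
```

Call:
arm_command([
  {"x":-0.008,"y":0.005,"z":-0.001,"roll":0,"fingers":1},
  {"x":0,"y":0,"z":0,"roll":0,"fingers":0},
  {"x":0,"y":0,"z":0,"roll":0,"fingers":0},
  {"x":0,"y":0,"z":0,"roll":0,"fingers":0},
  {"x":0,"y":0,"z":0,"roll":0,"fingers":0},
  {"x":0,"y":0,"z":0,"roll":0,"fingers":0},
  {"x":0,"y":0,"z":0,"roll":0,"fingers":0},
])

```text
clock: 10.98
eef_pos: [0.6273, 0.2345, 0.0258]
tool_rot: [0.444, 0.541, -0.448, 0.556]
ft_force: [0.2, 0.3, -0.6]
grip_width: 0.0386
```

```bash
python3 st.py .626 .2345 .024
```

```text
t 10.9833 p [0.6273 0.2345 0.0258] F [ 0.2  0.3 -0.6] T [ 0.06  0.05 -0.04] w 0.0386 j [ 0.37  0.71  0.2   1.05 -0.02  1.73]
jaw yaw 11.77 x [ 0.014 -0.017 -1.   ]
shift tool xyz mm [ 1.8 -1.3 -0.3]
```

Call:
arm_command([
  {"x":-0.025,"y":0,"z":0,"roll":0,"fingers":0},
  {"x":-0.035,"y":0,"z":0,"roll":0,"fingers":0},
  {"x":-0.035,"y":0,"z":0,"roll":0,"fingers":0},
  {"x":-0.035,"y":0,"z":0,"roll":0,"fingers":0},
  {"x":0,"y":0,"z":0,"roll":0,"fingers":0},
])

```text
clock: 11.4
eef_pos: [0.6178, 0.2339, 0.1483]
tool_rot: [0.436, 0.546, -0.456, 0.552]
ft_force: [1.8, 1.1, -2.2]
grip_width: 0.0384
```

```bash
python3 st.py .598 -.137 .17; python3 - <<'E'
from h import *
c=load('w2');print(onz(c,288,222,.115),onz(c,286,170,.091))
E
```

```text
t 11.4 p [0.6178 0.2339 0.1483] F [ 1.8  1.1 -2.2] T [ 0.15 -0.31 -0.04] w 0.0384 j [ 0.37  0.62  0.37  1.34 -0.02  1.74]
jaw yaw 11.76 x [-0.011 -0.026 -1.   ]
shift tool xyz mm [-11.7 -95.4 359.5]
[ 0.61020598 -0.18189729  0.115     ] [ 0.6026209  -0.15348667  0.091     ]
```

Call:
arm_command([
  {"x":-0.01,"y":-0.006,"z":0.02,"roll":0,"fingers":0},
  {"x":-0.006,"y":-0.0105,"z":0.036,"roll":-0.015,"fingers":0},
  {"x":-0.002,"y":-0.0105,"z":0.036,"roll":0,"fingers":0},
  {"x":-0.002,"y":-0.0105,"z":0.036,"roll":0,"fingers":0},
  {"x":0,"y":-0.0105,"z":0.036,"roll":0,"fingers":0},
  {"x":0,"y":-0.0105,"z":0.036,"roll":0,"fingers":0},
  {"x":0,"y":-0.0105,"z":0.036,"roll":0,"fingers":0},
  {"x":0,"y":-0.0105,"z":0.036,"roll":0,"fingers":0},
  {"x":0,"y":-0.0105,"z":0.036,"roll":0,"fingers":0},
  {"x":0,"y":-0.005,"z":0.025,"roll":0,"fingers":0},
  {"x":0,"y":0,"z":0,"roll":0,"fingers":0},
])

```text
clock: 12.32
eef_pos: [0.5882, -0.1216, 0.1578]
tool_rot: [0.423, 0.559, -0.454, 0.549]
ft_force: [-0.2, 0.9, -5.2]
grip_width: 0.0388
```

```bash
python3 st.py .598 -.137 .087
```

```text
t 12.3167 p [ 0.5882 -0.1216  0.1578] F [-0.2  0.9 -5.2] T [ 0.06 -0.14 -0.02] w 0.0388 j [-0.19  0.5   0.2   1.3  -0.03  1.15]
jaw yaw 13.26 x [-0.038 -0.026 -0.999]
shift tool xyz mm [70.7  9.  16.1]
```

Call:
arm_command([
  {"x":0.0,"y":0.012,"z":0.015,"roll":0,"fingers":0},
  {"x":0.02,"y":0,"z":0.0,"roll":0,"fingers":0},
  {"x":0.025,"y":0,"z":0.0,"roll":0,"fingers":0},
  {"x":0.005,"y":0.0,"z":0.0,"roll":0,"fingers":0},
])

```text
clock: 12.65
eef_pos: [0.5981, -0.1381, 0.1006]
tool_rot: [0.424, 0.56, -0.457, 0.545]
ft_force: [-1.3, 0.6, -5.9]
grip_width: 0.0385
```

```bash
python3 st.py .598 -.137 .085
```

```text
t 12.65 p [ 0.5981 -0.1381  0.1006] F [-1.3  0.6 -5.9] T [0.12 0.04 0.02] w 0.0385 j [-0.21  0.57  0.16  1.2  -0.03  1.14]
jaw yaw 12.87 x [-0.045 -0.023 -0.999]
shift tool xyz mm [15.6  0.9 -1.2]
```

Call:
arm_command([
  {"x":0.01,"y":0.0,"z":-0.001,"roll":0,"fingers":0},
  {"x":0.005,"y":0,"z":0.0,"roll":0,"fingers":0},
  {"x":0,"y":0.0,"z":0.0,"roll":0,"fingers":0},
])

```text
clock: 12.9
eef_pos: [0.5941, -0.136, 0.0804]
tool_rot: [0.423, 0.563, -0.458, 0.543]
ft_force: [2.6, -0.6, 1.7]
grip_width: 0.0385
```

```bash
python3 st.py .598 -.137 .080
```

```text
t 12.9 p [ 0.5941 -0.136   0.0804] F [ 2.6 -0.6  1.7] T [-0.44 -0.52  0.03] w 0.0385 j [-0.21  0.59  0.13  1.16 -0.03  1.14]
jaw yaw 12.91 x [-0.054 -0.021 -0.998]
shift tool xyz mm [0.2 3.6 1.8]
```

In contact with the floor, and the edge is inside the flat radius. Release.

Call:
arm_command([
  {"x":0,"y":0,"z":0,"roll":0,"fingers":0.65},
  {"x":0,"y":0,"z":0,"roll":0,"fingers":0.65},
  {"x":0,"y":0,"z":0,"roll":0,"fingers":0.65},
  {"x":-0.005,"y":0,"z":0,"roll":0,"fingers":0.65},
  {"x":-0.02,"y":0,"z":0,"roll":0,"fingers":0.65},
  {"x":-0.03,"y":0,"z":0,"roll":0,"fingers":0.65},
  {"x":-0.03,"y":0,"z":0,"roll":0,"fingers":0.65},
  {"x":-0.01,"y":0,"z":0,"roll":0,"fingers":0.65},
])

```text
clock: 13.57
eef_pos: [0.6005, -0.1324, 0.1857]
tool_rot: [0.423, 0.562, -0.456, 0.545]
ft_force: [0.9, 0.4, 0.2]
grip_width: 0.0554
```

```bash
python3 st.py .4255 .219 .17; python3 - <<'E'
from h import *
snap('wrist','w3')
E
```

```text
t 13.5667 p [ 0.6005 -0.1324  0.1857] F [0.9 0.4 0.2] T [ 0.04 -0.15  0.01] w 0.0554 j [-0.2   0.53  0.31  1.4  -0.03  1.14]
jaw yaw 13.04 x [-0.048 -0.022 -0.999]
shift tool xyz mm [  16.3  -90.3 -382. ]
```

View pics/w3.png

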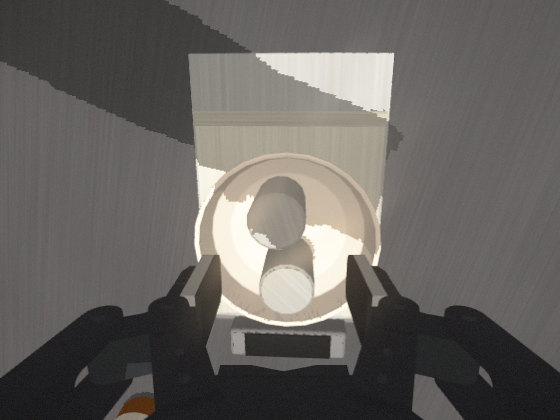

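Both weights stand upright in the bowl, tops at (277,220) and (287,290). Next is the middle gauge.

Call:
arm_command([
  {"x":0,"y":-0.008,"z":-0.03,"roll":0.09,"fingers":1},
  {"x":0,"y":-0.01,"z":-0.035,"roll":0,"fingers":1},
  {"x":0,"y":-0.01,"z":-0.035,"roll":0,"fingers":1},
  {"x":0,"y":-0.01,"z":-0.035,"roll":0,"fingers":1},
  {"x":0,"y":-0.01,"z":-0.035,"roll":0,"fingers":1},
  {"x":0,"y":-0.01,"z":-0.035,"roll":0,"fingers":1},
  {"x":0,"y":-0.01,"z":-0.035,"roll":0,"fingers":1},
  {"x":0,"y":-0.01,"z":-0.035,"roll":0,"fingers":1},
  {"x":0,"y":-0.01,"z":-0.035,"roll":0,"fingers":1},
  {"x":0,"y":-0.01,"z":-0.035,"roll":0,"fingers":1},
  {"x":0,"y":0,"z":0,"roll":0,"fingers":1},
])

```text
clock: 14.53
eef_pos: [0.4551, 0.2065, 0.1916]
tool_rot: [0.457, 0.531, -0.478, 0.529]
ft_force: [-0.0, -0.5, -0.0]
grip_width: 0.0854
```

```bash
python3 st.py .4255 .219 .17
```

```text
t 14.5333 p [0.4551 0.2065 0.1916] F [-0.  -0.5 -0. ] T [-0.   -0.08 -0.01] w 0.0854 j [ 0.43  0.28 -0.04  1.27 -0.01  1.88]
jaw yaw 7.14 x [-0.022 -0.02  -1.   ]
shift tool xyz mm [ 22.  -27.3 -16.5]
```

Call:
arm_command([
  {"x":0,"y":-0.018,"z":-0.011,"roll":-0.01,"fingers":1},
  {"x":0,"y":-0.009,"z":-0.005,"roll":0,"fingers":1},
  {"x":0,"y":0,"z":0,"roll":0,"fingers":1},
])

```text
clock: 14.78
eef_pos: [0.4246, 0.2217, 0.1929]
tool_rot: [0.454, 0.534, -0.473, 0.533]
ft_force: [0.4, 0.2, 0.1]
grip_width: 0.0854
```

```bash
python3 st.py .4255 .219 .02; python3 - <<'E'
from h import *
snap('wrist','w4')
E
```

```text
t 14.7833 p [0.4246 0.2217 0.1929] F [0.4 0.2 0.1] T [ 0.05 -0.03 -0.06] w 0.0854 j [ 0.49  0.24 -0.1   1.26 -0.01  1.92]
jaw yaw 8.07 x [-0.019 -0.02  -1.   ]
shift tool xyz mm [ 1.729e+02  4.200e+00 -1.000e-01]
```

View pics/w4.png

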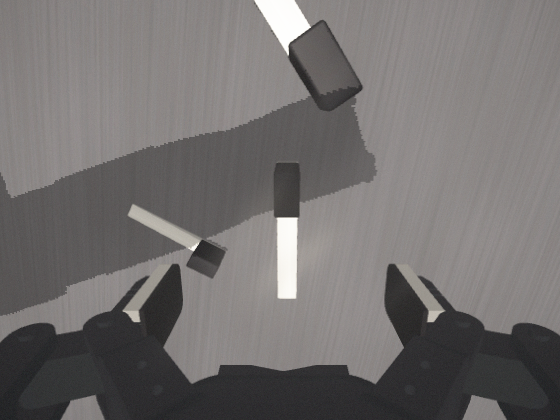

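```bash
python3 - <<'E'
from h import *
c=load('w4');f=c['frame']
V=f.max(2);m=(V>190).astype(np.uint8)
n,l,st,ce=cv2.connectedComponentsWithStats(m);i=l[260,287];print(st[i])
ys,xs=np.nonzero(l==i);P=np.array([onz(c,u,v,.004)[:2] for u,v in zip(xs,ys)])
vx,vy,x0,y0=cv2.fitLine(P.astype(np.float32),2,0,1e-4,1e-4).ravel();d=np.array([vx,vy]);d*=-np.sign(vy)
s=(P-[x0,y0])@d;p0=np.array([x0,y0]);print('yaw',np.degrees(np.arctan2(-d[1],-d[0]))-90,'len',np.ptp(s),'tip',p0+d*s.max(),'gripc tip',p0+d*s.max()-.13*d,'base',p0+d*s.min()-.02*d)
cr=f[150:310,250:330][:,:,::-1];cv2.imwrite('pics/w4c.png',cv2.resize(cr,None,fx=3.7,fy=3.7,interpolation=2))
for u,v in [(275,163),(299,163)]: print(onz(c,u,v,.055))
E
```

```text
[ 277  218   21   81 1604]
yaw 8.355827 len 0.09178058571061254 tip [0.44254554 0.09397829] gripc tip [0.4236539  0.22259829] base [0.42630155 0.20457229]
[0.41127936 0.24701647 0.055     ]
[0.43056123 0.24983038 0.055     ]
```

View pics/w4c.png

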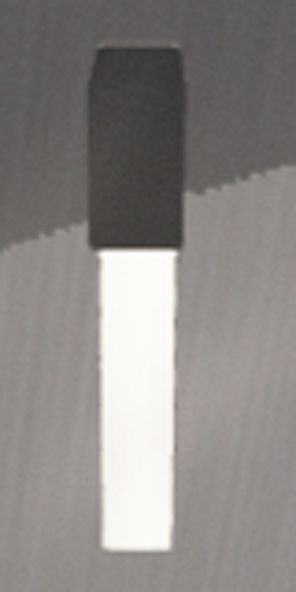

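```bash
python3 - <<'E'
from h import *
c=load('w4')
R=cv2.Rodrigues(c['rvec'])[0];print('cam',-R.T@c['tvec'])
a=np.array([onz(c,u,v,.055) for u,v in [(274,171),(300,171),(274,217),(299,217)]]);print(a.round(4),a.mean(0))
print(onz(c,276,162,0),onz(c,299,162,0))
E
python3 st.py .4248 .221 .02
```

```text
cam [0.4171084  0.29458118 0.33306176]
[[0.4114 0.2404 0.055 ]
 [0.4324 0.2435 0.055 ]
 [0.4166 0.2011 0.055 ]
 [0.4377 0.2042 0.055 ]] [0.42450933 0.22228676 0.055     ]
[0.41095805 0.23871786 0.        ] [0.43307188 0.24194389 0.        ]
t 14.8333 p [0.4254 0.2213 0.193 ] F [ 0.  -0.  -0.1] T [ 0.01 -0.02 -0.01] w 0.0854 j [ 0.49  0.24 -0.1   1.26 -0.01  1.92]
jaw yaw 8.04 x [-0.018 -0.02  -1.   ]
shift tool xyz mm [173.    3.   -2.6]
```

```bash
python3 st.py .4245 .2222 .013
```

```text
t 14.8333 p [0.4254 0.2213 0.193 ] F [ 0.  -0.  -0.1] T [ 0.01 -0.02 -0.01] w 0.0854 j [ 0.49  0.24 -0.1   1.26 -0.01  1.92]
jaw yaw 8.04 x [-0.018 -0.02  -1.   ]
shift tool xyz mm [179.9   3.   -4. ]
```

Call:
arm_command([
  {"x":0.036,"y":0.001,"z":-0.002,"roll":0,"fingers":1},
  {"x":0.036,"y":0,"z":0,"roll":0,"fingers":1},
  {"x":0.036,"y":0,"z":0,"roll":0,"fingers":1},
  {"x":0.01,"y":0,"z":0,"roll":0,"fingers":1},
  {"x":0,"y":0,"z":0,"roll":0,"fingers":1},
])

```text
clock: 15.25
eef_pos: [0.4332, 0.2192, 0.0752]
tool_rot: [0.461, 0.529, -0.47, 0.535]
ft_force: [0.7, -0.2, -0.2]
grip_width: 0.0856
```

```bash
python3 st.py .4245 .2222 .013
```

```text
t 15.25 p [0.4332 0.2192 0.0752] F [ 0.7 -0.2 -0.2] T [ 0.02 -0.01 -0.  ] w 0.0856 j [ 0.48  0.35 -0.28  0.95 -0.01  1.91]
jaw yaw 7.61 x [-0.003 -0.015 -1.   ]
shift tool xyz mm [62.2 -7.9 -5. ]
```

Call:
arm_command([
  {"x":0.012,"y":-0.008,"z":-0.004,"roll":-0.01,"fingers":1},
  {"x":0.014,"y":0,"z":0,"roll":0,"fingers":1},
  {"x":0.014,"y":0,"z":0,"roll":0,"fingers":1},
  {"x":0.008,"y":0,"z":0,"roll":0,"fingers":1},
  {"x":0,"y":0,"z":0,"roll":0,"fingers":1},
])

```text
clock: 15.67
eef_pos: [0.4312, 0.2183, 0.0284]
tool_rot: [0.462, 0.528, -0.468, 0.536]
ft_force: [-0.1, -0.8, -1.0]
grip_width: 0.0856
```

```bash
python3 st.py .4245 .2222 .013
```

```text
t 15.6667 p [0.4312 0.2183 0.0284] F [-0.1 -0.8 -1. ] T [0.   0.02 0.  ] w 0.0856 j [ 0.48  0.4  -0.35  0.82 -0.01  1.91]
jaw yaw 7.68 x [ 0.003 -0.014 -1.   ]
shift tool xyz mm [15.3 -6.1 -4.9]
```

Call:
arm_command([
  {"x":0.009,"y":-0.006,"z":-0.005,"roll":-0.01,"fingers":1},
  {"x":0.004,"y":0,"z":0,"roll":0,"fingers":1},
  {"x":0,"y":0,"z":0,"roll":0,"fingers":1},
])

```text
clock: 15.92
eef_pos: [0.4285, 0.2221, 0.0176]
tool_rot: [0.462, 0.529, -0.465, 0.539]
ft_force: [-0.6, 0.8, 0.2]
grip_width: 0.0853
```

```bash
python3 st.py .4245 .2222 .013
```

```text
t 15.9167 p [0.4285 0.2221 0.0176] F [-0.6  0.8  0.2] T [ 0.01 -0.03 -0.04] w 0.0853 j [ 0.49  0.41 -0.37  0.79 -0.01  1.92]
jaw yaw 8.07 x [ 0.008 -0.012 -1.   ]
shift tool xyz mm [ 4.6 -4.  -0.7]
```

Call:
arm_command([
  {"x":0.003,"y":-0.004,"z":-0.001,"roll":0,"fingers":1},
  {"x":0,"y":0,"z":0,"roll":0,"fingers":0},
  {"x":0,"y":0,"z":0,"roll":0,"fingers":0},
  {"x":0,"y":0,"z":0,"roll":0,"fingers":0},
  {"x":0,"y":0,"z":0,"roll":0,"fingers":0},
  {"x":0,"y":0,"z":0,"roll":0,"fingers":0},
  {"x":0,"y":0,"z":0,"roll":0,"fingers":0},
  {"x":0,"y":0,"z":0,"roll":0,"fingers":0},
])

```text
clock: 16.58
eef_pos: [0.4275, 0.2233, 0.018]
tool_rot: [0.465, 0.528, -0.463, 0.54]
ft_force: [-0.1, 0.1, -1.2]
grip_width: 0.0211
```

```bash
python3 st.py .4245 .2222 .013
```

```text
t 16.5833 p [0.4275 0.2233 0.018 ] F [-0.1  0.1 -1.2] T [0.   0.01 0.02] w 0.0211 j [ 0.49  0.41 -0.37  0.78 -0.02  1.92]
jaw yaw 7.99 x [ 0.014 -0.01  -1.   ]
shift tool xyz mm [ 5.  -3.2  0.6]
```

Gauge gripped at 21.1 mm width. Lift it moderately.

Call:
arm_command([
  {"x":-0.015,"y":0,"z":0,"roll":0,"fingers":0},
  {"x":-0.022,"y":0,"z":0,"roll":0,"fingers":0},
  {"x":-0.022,"y":0,"z":0,"roll":0,"fingers":0},
  {"x":-0.022,"y":0,"z":0,"roll":0,"fingers":0},
  {"x":-0.01,"y":0,"z":0,"roll":0,"fingers":0},
])

```text
clock: 17.0
eef_pos: [0.4221, 0.2219, 0.1075]
tool_rot: [0.46, 0.529, -0.467, 0.538]
ft_force: [-0.2, 0.5, -0.9]
grip_width: 0.0213
```

```bash
python3 st.py .550 .078 .10
```

```text
t 17.0 p [0.4221 0.2219 0.1075] F [-0.2  0.5 -0.9] T [ 0.12 -0.02  0.01] w 0.0213 j [ 0.49  0.29 -0.26  1.02 -0.02  1.93]
jaw yaw 7.99 x [ 0.003 -0.016 -1.   ]
shift tool xyz mm [ 10.1 106.6 160.2]
```

Call:
arm_command([
  {"x":0,"y":0.01,"z":0.014,"roll":-0.02,"fingers":0},
  {"x":0,"y":0.014,"z":0.02,"roll":-0.02,"fingers":0},
  {"x":0,"y":0.014,"z":0.02,"roll":-0.02,"fingers":0},
  {"x":0,"y":0.014,"z":0.02,"roll":-0.015,"fingers":0},
  {"x":0,"y":0.014,"z":0.02,"roll":0,"fingers":0},
  {"x":0,"y":0.014,"z":0.02,"roll":0,"fingers":0},
  {"x":0,"y":0.014,"z":0.02,"roll":0,"fingers":0},
  {"x":0,"y":0,"z":0,"roll":0,"fingers":0},
])

```text
clock: 17.67
eef_pos: [0.5456, 0.1062, 0.1123]
tool_rot: [0.439, 0.548, -0.443, 0.558]
ft_force: [0.9, 1.2, -0.5]
grip_width: 0.0214
```

```bash
python3 st.py .550 .078 .10;python3 - <<'E'
from h import *
c=snap('scene','s5'); snap('wrist','w5'); t=snap('top','t5')
f=t['frame'][150:290,200:400][:,:,::-1];cv2.imwrite('pics/t5c.png',cv2.resize(f,None,fx=4,fy=4,interpolation=2))
E
```

```text
t 17.6667 p [0.5456 0.1062 0.1123] F [ 0.9  1.2 -0.5] T [ 0.07 -0.03  0.  ] w 0.0214 j [ 0.2   0.42 -0.05  1.09 -0.01  1.55]
jaw yaw 12.9 x [ 0.007 -0.013 -1.   ]
shift tool xyz mm [12.7 -2.1 28.3]
```

View pics/w5.png

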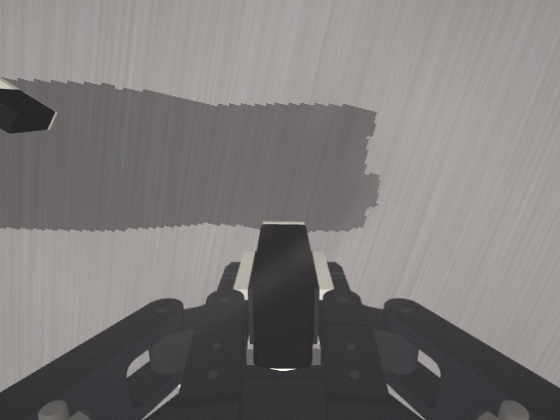

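View pics/t5c.png

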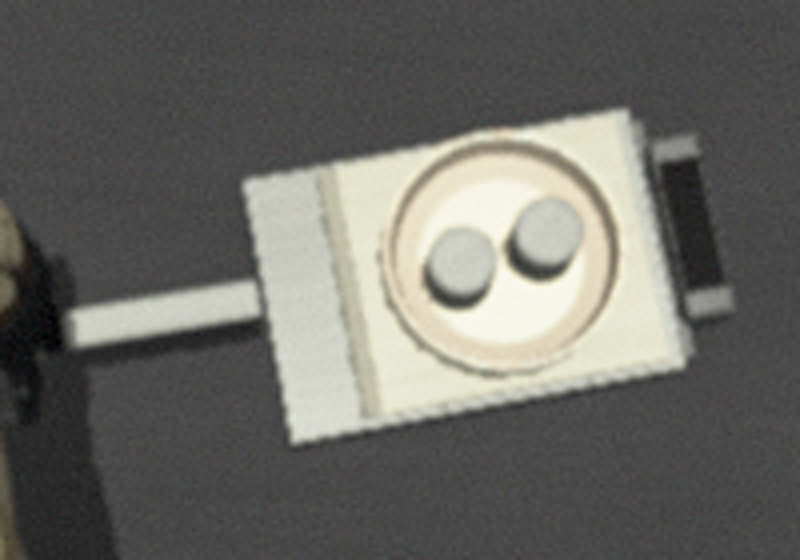

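View pics/s5.png

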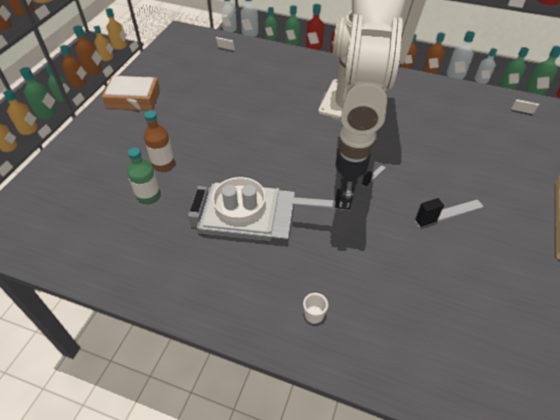

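The gauge is held straight. The top view shows the blade in line with the scale, its tip just short of the ledge edge at crop (262,300), and both weights standing in the bowl. I'll go in over the ledge, then lower.

Call:
arm_command([
  {"x":0,"y":-0.001,"z":0.014,"roll":0,"fingers":0},
  {"x":0,"y":0,"z":0.012,"roll":0,"fingers":0},
  {"x":0,"y":0,"z":0,"roll":0,"fingers":0},
])

```text
clock: 18.07
eef_pos: [0.5438, 0.085, 0.1112]
tool_rot: [0.435, 0.553, -0.442, 0.557]
ft_force: [-0.5, 0.0, -1.3]
grip_width: 0.0211
```

```bash
cat >> st.py <<'E'
m=np.array([.585,-.078]);a=np.radians(12.6);ex=np.array([np.cos(a),np.sin(a)]);ey=np.array([-ex[1],ex[0]]);r=o['eef_pos'][:2]-m
print('scale frame: lat',(r@ex*1000).round(1),'tip depth',(130-r@ey*1000).round(1),'F along ey',(o['ft_force'][:2]@ey).round(2),'lat F',(o['ft_force'][:2]@ex).round(2),'tilt pitch',(M[:2,0]@ey).round(4),'tilt roll',(M[:2,0]@ex).round(4))
E
python3 st.py .550 .078 .064
```

```text
t 18.0667 p [0.5438 0.085  0.1112] F [-0.5  0.  -1.3] T [ 0.06 -0.01  0.01] w 0.0211 j [ 0.16  0.42 -0.06  1.09 -0.01  1.5 ]
jaw yaw 13.38 x [-0.001 -0.011 -1.   ]
shift tool xyz mm [47.3  4.6  7.8]
scale frame: lat -4.7 tip depth -38.1 F along ey 0.16 lat F -0.5 tilt pitch -0.011 tilt roll -0.0032
```

Call:
arm_command([
  {"x":0.015,"y":0.002,"z":0.004,"roll":0.012,"fingers":0},
  {"x":0.015,"y":0.002,"z":0,"roll":0,"fingers":0},
  {"x":0.006,"y":0,"z":0,"roll":0,"fingers":0},
  {"x":0,"y":0,"z":0,"roll":0,"fingers":0},
])

```text
clock: 18.4
eef_pos: [0.5475, 0.084, 0.0755]
tool_rot: [0.439, 0.55, -0.444, 0.555]
ft_force: [-0.6, 0.7, -1.0]
grip_width: 0.021
```

```bash
python3 st.py .550 .078 .060
```

```text
t 18.4 p [0.5475 0.084  0.0755] F [-0.6  0.7 -1. ] T [ 0.02  0.01 -0.04] w 0.021 j [ 0.16  0.46 -0.1   1.01 -0.01  1.5 ]
jaw yaw 12.78 x [ 0.001 -0.009 -1.   ]
shift tool xyz mm [15.6  1.2  6.2]
scale frame: lat -1.3 tip depth -36.3 F along ey 0.77 lat F -0.46 tilt pitch -0.0091 tilt roll -0.0015
```

Call:
arm_command([
  {"x":0.007,"y":0,"z":0.003,"roll":0,"fingers":0},
  {"x":0.004,"y":0,"z":0.0,"roll":0,"fingers":0},
  {"x":0.0,"y":0,"z":0,"roll":0,"fingers":0},
])

```text
clock: 18.65
eef_pos: [0.5476, 0.0821, 0.0645]
tool_rot: [0.438, 0.551, -0.443, 0.555]
ft_force: [1.1, 0.4, -1.2]
grip_width: 0.0214
```

```bash
python3 st.py .550 .078 .060
```

```text
t 18.65 p [0.5476 0.0821 0.0645] F [ 1.1  0.4 -1.2] T [ 0.08  0.02 -0.  ] w 0.0214 j [ 0.15  0.47 -0.12  0.98 -0.01  1.5 ]
jaw yaw 12.91 x [ 0.001 -0.009 -1.   ]
shift tool xyz mm [4.5 1.4 4.5]
scale frame: lat -1.6 tip depth -34.4 F along ey 0.17 lat F 1.19 tilt pitch -0.0086 tilt roll -0.0014
```

Call:
arm_command([
  {"x":0.004,"y":0,"z":0.0,"roll":0,"fingers":0},
  {"x":0.001,"y":0,"z":0.0,"roll":0,"fingers":0},
  {"x":0.0,"y":0,"z":0,"roll":0,"fingers":0},
])

```text
clock: 18.9
eef_pos: [0.5481, 0.0824, 0.0598]
tool_rot: [0.439, 0.551, -0.442, 0.555]
ft_force: [-0.1, 0.8, -1.2]
grip_width: 0.0214
```

```bash
python3 st.py .550 .078 .060
```

```text
t 18.9 p [0.5481 0.0824 0.0598] F [-0.1  0.8 -1.2] T [-0.02 -0.    0.01] w 0.0214 j [ 0.15  0.48 -0.12  0.97 -0.01  1.5 ]
jaw yaw 12.92 x [ 0.002 -0.008 -1.   ]
shift tool xyz mm [-0.1  0.9  4.7]
scale frame: lat -1.1 tip depth -34.6 F along ey 0.79 lat F 0.07 tilt pitch -0.0085 tilt roll -0.0
```

Call:
arm_command([
  {"x":0.002,"y":0,"z":0.0,"roll":0,"fingers":0},
  {"x":0.0,"y":0,"z":0,"roll":0,"fingers":0},
])

```text
clock: 19.07
eef_pos: [0.5486, 0.0824, 0.0583]
tool_rot: [0.439, 0.55, -0.442, 0.556]
ft_force: [0.5, -0.4, -0.5]
grip_width: 0.0217
```

```bash
python3 st.py .550 .078 .060
```

```text
t 19.0667 p [0.5486 0.0824 0.0583] F [ 0.5 -0.4 -0.5] T [-0.03  0.03 -0.05] w 0.0217 j [ 0.15  0.48 -0.12  0.97 -0.01  1.5 ]
jaw yaw 12.92 x [ 0.003 -0.008 -1.   ]
shift tool xyz mm [-1.7  0.4  4.7]
scale frame: lat -0.5 tip depth -34.5 F along ey -0.49 lat F 0.37 tilt pitch -0.0088 tilt roll 0.0012
```

Call:
arm_command([
  {"x":0.0015,"y":0,"z":0.0,"roll":0,"fingers":0},
  {"x":0.0,"y":0,"z":0,"roll":0,"fingers":0},
])

```text
clock: 19.23
eef_pos: [0.5491, 0.0826, 0.0577]
tool_rot: [0.439, 0.55, -0.442, 0.556]
ft_force: [-1.4, -0.6, 0.3]
grip_width: 0.0213
```

```bash
python3 st.py .550 .078 .060; python3 - <<'E'
from h import *
c=snap('scene','s6');t=snap('top','t6')
a=t['frame'][170:270,180:310][:,:,::-1];b=c['frame'][160:260,220:380][:,:,::-1]
cv2.imwrite('pics/s6c.png',np.vstack([cv2.resize(b,(784,490),interpolation=2)]))
E
```

```text
t 19.2333 p [0.5491 0.0826 0.0577] F [-1.4 -0.6  0.3] T [-0.2   0.2  -0.09] w 0.0213 j [ 0.15  0.48 -0.13  0.96 -0.01  1.5 ]
jaw yaw 12.91 x [ 0.005 -0.008 -1.   ]
shift tool xyz mm [-2.3 -0.1  4.7]
scale frame: lat -0.0 tip depth -34.5 F along ey -0.23 lat F -1.53 tilt pitch -0.0091 tilt roll 0.0026
```

View pics/s6c.png

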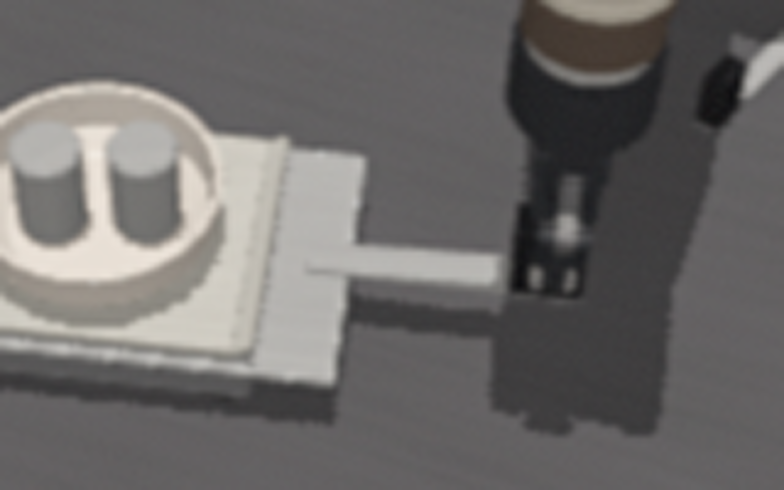

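The blade lies on the ledge: z is 57.7 mm against 58 expected, with light contact. The tip is about 34 mm before the mouth. Sliding in.

Call:
arm_command([
  {"x":0,"y":0,"z":0.008,"roll":0,"fingers":0},
  {"x":0,"y":0,"z":0.01,"roll":0,"fingers":0},
  {"x":0,"y":0,"z":0.01,"roll":0,"fingers":0},
  {"x":0,"y":0,"z":0.004,"roll":0,"fingers":0},
  {"x":0,"y":0,"z":0,"roll":0,"fingers":0},
])

```text
clock: 19.75
eef_pos: [0.5575, 0.0481, 0.0578]
tool_rot: [0.44, 0.55, -0.441, 0.556]
ft_force: [-0.7, 0.8, 1.6]
grip_width: 0.0214
```

```bash
python3 st.py .550 .078 .058
```

```text
t 19.75 p [0.5575 0.0481 0.0578] F [-0.7  0.8  1.6] T [0.1  0.06 0.  ] w 0.0214 j [ 0.09  0.49 -0.11  0.97 -0.01  1.44]
jaw yaw 12.94 x [ 0.005 -0.008 -1.   ]
shift tool xyz mm [ -0.5  -0.6 -30.9]
scale frame: lat 0.7 tip depth 1.0 F along ey 0.91 lat F -0.52 tilt pitch -0.0087 tilt roll 0.0036
```

Call:
arm_command([
  {"x":0,"y":0,"z":0.006,"roll":0,"fingers":0},
  {"x":0,"y":0,"z":0.007,"roll":0,"fingers":0},
  {"x":0,"y":0,"z":0.006,"roll":0,"fingers":0},
  {"x":0,"y":0,"z":0,"roll":0,"fingers":0},
])

```text
clock: 20.08
eef_pos: [0.5624, 0.0266, 0.0578]
tool_rot: [0.44, 0.55, -0.442, 0.556]
ft_force: [0.4, 0.2, -0.1]
grip_width: 0.0213
```

```bash
python3 st.py .550 .078 .058
```

```text
t 20.0833 p [0.5624 0.0266 0.0578] F [ 0.4  0.2 -0.1] T [-0.15 -0.03  0.08] w 0.0213 j [ 0.05  0.49 -0.11  0.97 -0.01  1.4 ]
jaw yaw 12.86 x [ 0.005 -0.008 -1.   ]
shift tool xyz mm [ -0.6  -0.6 -52.9]
scale frame: lat 0.7 tip depth 23.0 F along ey 0.08 lat F 0.4 tilt pitch -0.0089 tilt roll 0.0036
```

Call:
arm_command([
  {"x":0,"y":0,"z":0.003,"roll":0,"fingers":0},
  {"x":0,"y":0,"z":0.004,"roll":0,"fingers":0},
])

```text
clock: 20.25
eef_pos: [0.564, 0.0195, 0.0579]
tool_rot: [0.44, 0.55, -0.442, 0.556]
ft_force: [0.8, -0.2, -0.4]
grip_width: 0.0212
```

```bash
python3 st.py
```

```text
t 20.25 p [0.564  0.0195 0.0579] F [ 0.8 -0.2 -0.4] T [ 0.03 -0.   -0.05] w 0.0212 j [ 0.04  0.49 -0.1   0.97 -0.01  1.38]
jaw yaw 12.87 x [ 0.005 -0.007 -1.   ]
scale frame: lat 0.8 tip depth 30.2 F along ey -0.41 lat F 0.75 tilt pitch -0.0082 tilt roll 0.0036
```

Call:
arm_command([
  {"x":0,"y":0,"z":0.003,"roll":0,"fingers":0},
  {"x":0,"y":0,"z":0.003,"roll":0,"fingers":0},
])

```text
clock: 20.42
eef_pos: [0.5654, 0.0132, 0.0579]
tool_rot: [0.44, 0.55, -0.442, 0.556]
ft_force: [-0.2, -0.4, 0.3]
grip_width: 0.0214
```

```bash
python3 st.py
```

```text
t 20.4167 p [0.5654 0.0132 0.0579] F [-0.2 -0.4  0.3] T [ 0.08 -0.01 -0.01] w 0.0214 j [ 0.03  0.5  -0.1   0.97 -0.01  1.37]
jaw yaw 12.9 x [ 0.005 -0.007 -1.   ]
scale frame: lat 0.7 tip depth 36.7 F along ey -0.39 lat F -0.25 tilt pitch -0.0081 tilt roll 0.0035
```

Call:
arm_command([
  {"x":0,"y":0,"z":0.003,"roll":0,"fingers":0},
  {"x":0,"y":0,"z":0.003,"roll":0,"fingers":0},
])

```text
clock: 20.58
eef_pos: [0.5668, 0.007, 0.0579]
tool_rot: [0.44, 0.55, -0.441, 0.556]
ft_force: [0.7, 0.0, -0.1]
grip_width: 0.021
```

```bash
python3 st.py
```

```text
t 20.5833 p [0.5668 0.007  0.0579] F [ 0.7  0.  -0.1] T [0.05 0.02 0.04] w 0.021 j [ 0.02  0.5  -0.09  0.97 -0.01  1.36]
jaw yaw 12.92 x [ 0.005 -0.007 -1.   ]
scale frame: lat 0.7 tip depth 43.1 F along ey -0.11 lat F 0.66 tilt pitch -0.0081 tilt roll 0.0034
```

Call:
arm_command([
  {"x":0,"y":0,"z":0.003,"roll":0,"fingers":0},
  {"x":0,"y":0,"z":0.003,"roll":0,"fingers":0},
])

```text
clock: 20.75
eef_pos: [0.568, 0.0013, 0.0579]
tool_rot: [0.44, 0.551, -0.441, 0.556]
ft_force: [-1.1, 3.3, 0.3]
grip_width: 0.0211
```

```bash
python3 st.py
```

```text
t 20.75 p [0.568  0.0013 0.0579] F [-1.1  3.3  0.3] T [ 0.62  0.11 -0.04] w 0.0211 j [ 0.01  0.5  -0.09  0.98 -0.01  1.35]
jaw yaw 12.96 x [ 0.005 -0.006 -1.   ]
scale frame: lat 0.7 tip depth 48.9 F along ey 3.5 lat F -0.32 tilt pitch -0.0064 tilt roll 0.0032
```

Call:
arm_command([
  {"x":0,"y":0,"z":0.002,"roll":0,"fingers":0},
  {"x":0,"y":0,"z":0.002,"roll":0,"fingers":0},
])

```text
clock: 20.92
eef_pos: [0.5686, -0.0006, 0.0582]
tool_rot: [0.441, 0.552, -0.439, 0.555]
ft_force: [-2.6, 7.7, 2.0]
grip_width: 0.0212
```

```bash
python3 st.py
```

```text
t 20.9167 p [ 0.5686 -0.0006  0.0582] F [-2.6  7.7  2. ] T [ 1.06  0.35 -0.05] w 0.0212 j [-0.    0.5  -0.09  0.98 -0.    1.34]
jaw yaw 13.04 x [ 0.004 -0.    -1.   ]
scale frame: lat 0.8 tip depth 50.9 F along ey 8.04 lat F -0.85 tilt pitch -0.0012 tilt roll 0.0036
```

Call:
arm_command([
  {"x":0,"y":0,"z":0.002,"roll":0,"fingers":0},
  {"x":0,"y":0,"z":0.002,"roll":0,"fingers":0},
])

```text
clock: 21.08
eef_pos: [0.5685, -0.0008, 0.0589]
tool_rot: [0.442, 0.555, -0.437, 0.553]
ft_force: [-3.4, 3.2, 0.8]
grip_width: 0.0216
```

```bash
python3 st.py
```

```text
t 21.0833 p [ 0.5685 -0.0008  0.0589] F [-3.4  3.2  0.8] T [ 0.43  0.76 -0.47] w 0.0216 j [-0.01  0.5  -0.08  0.98  0.01  1.34]
jaw yaw 13.18 x [ 0.002  0.007 -1.   ]
scale frame: lat 0.7 tip depth 51.1 F along ey 3.83 lat F -2.59 tilt pitch 0.0064 tilt roll 0.0036
```

```bash
python3 st.py; python3 - <<'E'
from h import *
c=snap('scene','s7');t=snap('top','t7');w=snap('wrist','w7')
a=t['frame'][170:270,210:340][:,:,::-1];b=c['frame'][165:255,230:350][:,:,::-1]
cv2.imwrite('pics/s7c.png',cv2.resize(b,(800,600),interpolation=2))
cv2.imwrite('pics/t7c.png',cv2.resize(a,(780,600),interpolation=2))
E
python3 st.py
```

```text
t 21.0833 p [ 0.5685 -0.0008  0.0589] F [-3.4  3.2  0.8] T [ 0.43  0.76 -0.47] w 0.0216 j [-0.01  0.5  -0.08  0.98  0.01  1.34]
jaw yaw 13.18 x [ 0.002  0.007 -1.   ]
scale frame: lat 0.7 tip depth 51.1 F along ey 3.83 lat F -2.59 tilt pitch 0.0064 tilt roll 0.0036
t 21.2333 p [ 0.5683 -0.001   0.0588] F [-1.6  7.3  3.6] T [ 0.87  0.51 -0.23] w 0.0216 j [-0.01  0.5  -0.08  0.98  0.01  1.34]
jaw yaw 13.17 x [ 0.002  0.007 -1.   ]
scale frame: lat 0.5 tip depth 51.2 F along ey 7.52 lat F 0.02 tilt pitch 0.0062 tilt roll 0.0031
```

View pics/s7c.png

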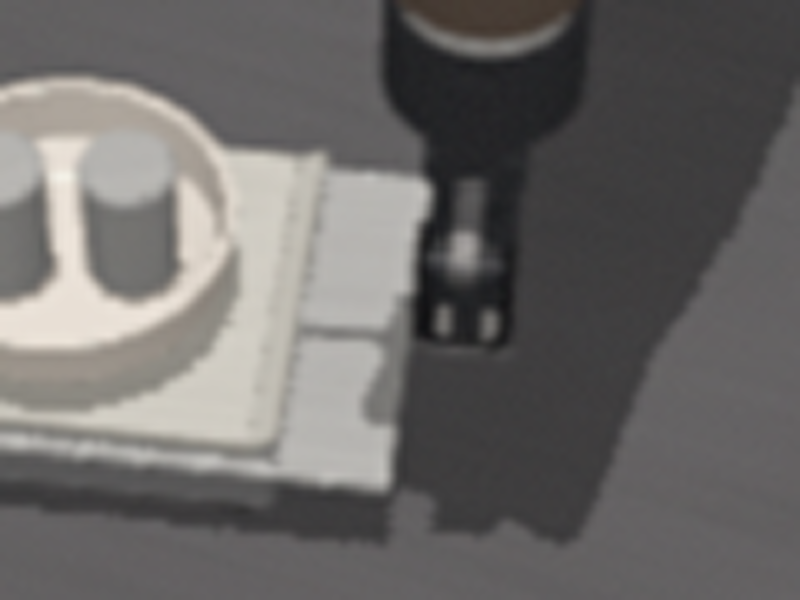

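View pics/t7c.png

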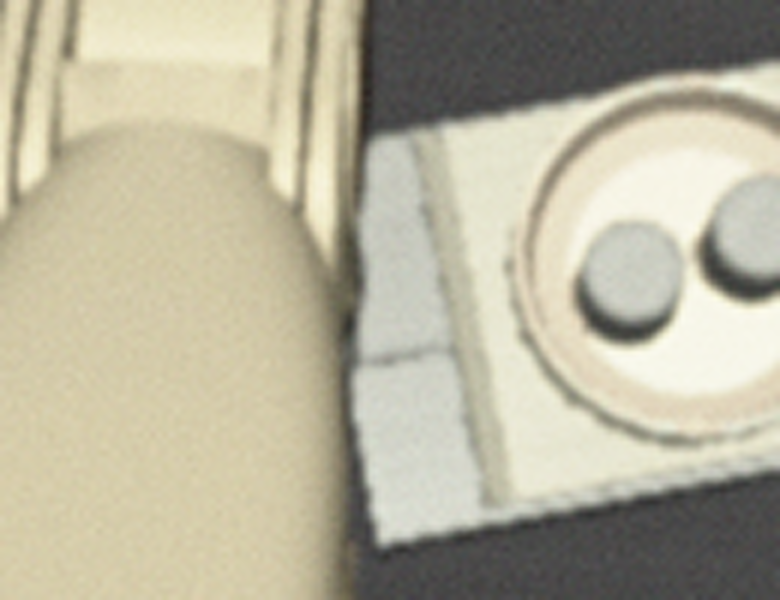

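View pics/w7.png

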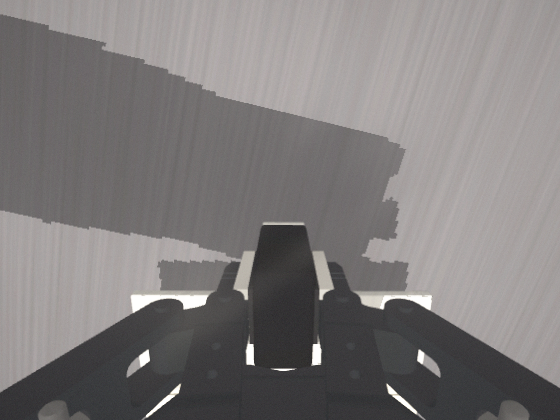

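The force jumped to about 8 N within 2 mm and the motion stopped, which is too stiff for the pan (0.7 N per mm). The tip is about 51–55 mm deep, so the grip's front face (110 mm behind the tip) is just at the ledge's outer edge, 55 mm out. It probably butts that edge. I'll back off, raise the heel slightly, and go on.

Call:
arm_command([
  {"x":0,"y":0,"z":-0.004,"roll":0,"fingers":0},
  {"x":-0.0005,"y":0,"z":-0.004,"roll":0,"fingers":0},
  {"x":0,"y":0,"z":0,"roll":0,"fingers":0},
])

```text
clock: 21.48
eef_pos: [0.5663, 0.0051, 0.0587]
tool_rot: [0.44, 0.554, -0.439, 0.554]
ft_force: [-0.2, 2.9, -1.4]
grip_width: 0.0215
```

```bash
python3 st.py
```

```text
t 21.4833 p [0.5663 0.0051 0.0587] F [-0.2  2.9 -1.4] T [0.52 0.06 0.03] w 0.0215 j [ 0.01  0.5  -0.09  0.98  0.    1.35]
jaw yaw 13.11 x [ 0.001  0.002 -1.   ]
scale frame: lat -0.1 tip depth 44.8 F along ey 2.84 lat F 0.42 tilt pitch 0.0013 tilt roll 0.0018
```

Call:
arm_command([
  {"x":0,"y":0,"z":-0.004,"roll":0,"fingers":0},
  {"x":0,"y":0,"z":0,"roll":0,"fingers":0},
  {"x":0,"y":0,"z":0,"roll":0,"fingers":0},
])

```text
clock: 21.73
eef_pos: [0.5655, 0.0095, 0.0588]
tool_rot: [0.441, 0.554, -0.439, 0.554]
ft_force: [0.4, -0.4, -1.1]
grip_width: 0.0216
```

```bash
python3 st.py
```

```text
t 21.7333 p [0.5655 0.0095 0.0588] F [ 0.4 -0.4 -1.1] T [-0.08 -0.03 -0.  ] w 0.0216 j [ 0.02  0.5  -0.09  0.98  0.    1.36]
jaw yaw 13.12 x [ 0.002  0.002 -1.   ]
scale frame: lat 0.1 tip depth 40.3 F along ey -0.46 lat F 0.32 tilt pitch 0.0015 tilt roll 0.0022
```

Call:
arm_command([
  {"x":0,"y":0,"z":0.004,"roll":0,"fingers":0},
  {"x":0,"y":0,"z":0.004,"roll":0,"fingers":0},
])

```text
clock: 21.9
eef_pos: [0.567, 0.0039, 0.0591]
tool_rot: [0.441, 0.555, -0.437, 0.553]
ft_force: [-2.3, 6.8, 1.8]
grip_width: 0.0216
```

```bash
python3 st.py
```

```text
t 21.9 p [0.567  0.0039 0.0591] F [-2.3  6.8  1.8] T [0.99 0.29 0.02] w 0.0216 j [ 0.    0.5  -0.09  0.98  0.01  1.34]
jaw yaw 13.26 x [ 0.001  0.006 -1.   ]
scale frame: lat 0.3 tip depth 46.1 F along ey 7.13 lat F -0.74 tilt pitch 0.0059 tilt roll 0.0025
```

Call:
arm_command([
  {"x":0,"y":0,"z":0.002,"roll":0,"fingers":0},
  {"x":0,"y":0,"z":0.002,"roll":0,"fingers":0},
])

```text
clock: 22.07
eef_pos: [0.5671, 0.0034, 0.0597]
tool_rot: [0.442, 0.558, -0.434, 0.551]
ft_force: [-4.3, 9.3, 5.0]
grip_width: 0.0215
```

```bash
python3 st.py
```

```text
t 22.0667 p [0.5671 0.0034 0.0597] F [-4.3  9.3  5. ] T [ 1.2   0.6  -0.18] w 0.0215 j [-0.    0.5  -0.08  0.99  0.01  1.34]
jaw yaw 13.37 x [-0.001  0.015 -1.   ]
scale frame: lat 0.3 tip depth 46.7 F along ey 9.98 lat F -2.2 tilt pitch 0.0147 tilt roll 0.0028
```

The stop moved outward once the heel was up, so it is not the ledge edge. It is the pan on a pitched blade: the push slowly tips the tool forward because each row adopts the deflected pose. I'll back off clear of the pan and level the blade.

Call:
arm_command([
  {"x":0,"y":0,"z":-0.01,"roll":0.008,"fingers":0},
  {"x":0,"y":0,"z":-0.012,"roll":0,"fingers":0},
  {"x":0,"y":0,"z":-0.004,"roll":0,"fingers":0},
  {"x":0,"y":0,"z":0,"roll":0,"fingers":0},
])

```text
clock: 22.4
eef_pos: [0.5615, 0.0286, 0.0602]
tool_rot: [0.445, 0.555, -0.438, 0.55]
ft_force: [0.1, -0.3, -1.6]
grip_width: 0.0215
```

```bash
python3 st.py; python3 - <<'E'
from h import *
c=snap('scene','s8')
b=c['frame'][165:255,240:360][:,:,::-1]
cv2.imwrite('pics/s8c.png',cv2.resize(b,(800,600),interpolation=2))
E
```

```text
t 22.4 p [0.5615 0.0286 0.0602] F [ 0.1 -0.3 -1.6] T [-0.16 -0.04 -0.01] w 0.0215 j [ 0.04  0.49 -0.1   0.98  0.01  1.39]
jaw yaw 12.74 x [ 0.001  0.012 -1.   ]
scale frame: lat 0.3 tip depth 20.9 F along ey -0.3 lat F 0.04 tilt pitch 0.0119 tilt roll 0.0034
```

View pics/s8c.png

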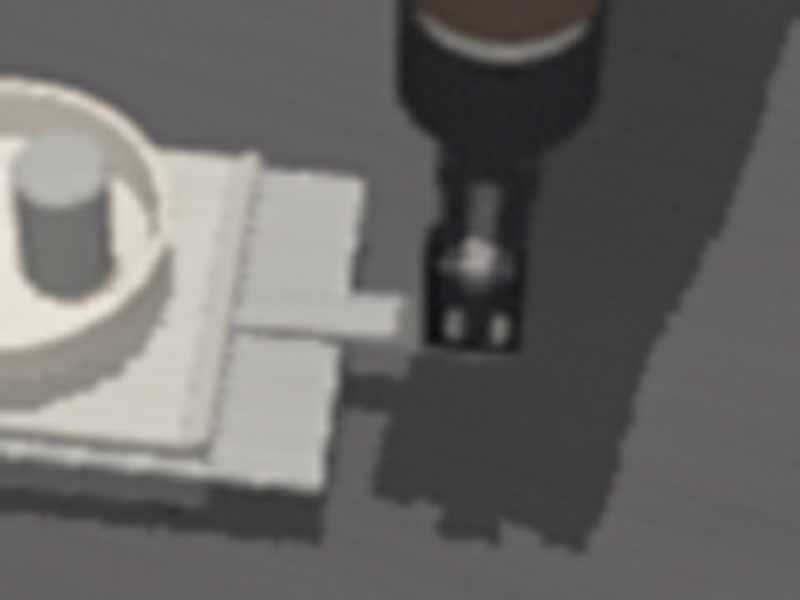

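Call:
arm_command([
  {"x":0.002,"y":0,"z":0,"roll":0,"fingers":0},
  {"x":0.002,"y":0,"z":0,"roll":0,"fingers":0},
  {"x":0.001,"y":0,"z":0,"roll":0,"fingers":0},
])

```text
clock: 22.7
eef_pos: [0.5617, 0.0291, 0.0574]
tool_rot: [0.445, 0.554, -0.438, 0.55]
ft_force: [-3.2, 1.2, 7.3]
grip_width: 0.021
```

```bash
python3 st.py
```

```text
t 22.7 p [0.5617 0.0291 0.0574] F [-3.2  1.2  7.3] T [-0.27  0.76 -0.17] w 0.021 j [ 0.05  0.49 -0.1   0.97  0.01  1.39]
jaw yaw 12.75 x [ 0.002  0.012 -1.   ]
scale frame: lat 0.6 tip depth 20.4 F along ey 1.92 lat F -2.89 tilt pitch 0.0114 tilt roll 0.0048
```

The reaction sits near the ledge edge with z = 57.4 mm, so the blade lies flat again (the grip let it swivel). I'll ease the press and go in with few, larger rows while keeping the heel down.

Call:
arm_command([
  {"x":0,"y":0,"z":0.008,"roll":0,"fingers":0},
  {"x":0,"y":0,"z":0.012,"roll":0,"fingers":0},
])

```text
clock: 22.87
eef_pos: [0.5662, 0.0112, 0.0579]
tool_rot: [0.445, 0.555, -0.436, 0.551]
ft_force: [-0.4, 0.1, -1.1]
grip_width: 0.0214
```

```bash
python3 st.py
```

```text
t 22.8667 p [0.5662 0.0112 0.0579] F [-0.4  0.1 -1.1] T [-0.01  0.01 -0.07] w 0.0214 j [ 0.01  0.5  -0.09  0.98  0.01  1.36]
jaw yaw 12.95 x [ 0.003  0.014 -1.   ]
scale frame: lat 1.1 tip depth 38.9 F along ey 0.2 lat F -0.34 tilt pitch 0.0129 tilt roll 0.0061
```

Call:
arm_command([
  {"x":0.001,"y":0,"z":0.005,"roll":0,"fingers":0},
  {"x":0.001,"y":0,"z":0.004,"roll":0,"fingers":0},
])

```text
clock: 23.03
eef_pos: [0.5698, 0.0029, 0.0579]
tool_rot: [0.447, 0.556, -0.434, 0.55]
ft_force: [-1.8, 8.6, 9.5]
grip_width: 0.0211
```

```bash
python3 st.py
```

```text
t 23.0333 p [0.5698 0.0029 0.0579] F [-1.8  8.6  9.5] T [1.01 0.55 0.05] w 0.0211 j [-0.01  0.5  -0.09  0.98  0.02  1.34]
jaw yaw 12.92 x [ 0.006  0.02  -1.   ]
scale frame: lat 2.8 tip depth 47.7 F along ey 8.78 lat F 0.07 tilt pitch 0.0185 tilt roll 0.0104
```

Call:
arm_command([
  {"x":0,"y":-0.0005,"z":0.004,"roll":0,"fingers":0},
  {"x":0,"y":0,"z":0.004,"roll":0,"fingers":0},
])

```text
clock: 23.2
eef_pos: [0.5713, -0.0018, 0.0588]
tool_rot: [0.45, 0.558, -0.43, 0.548]
ft_force: [-4.6, 13.0, 6.3]
grip_width: 0.0217
```

```bash
python3 st.py
```

```text
t 23.2 p [ 0.5713 -0.0018  0.0588] F [-4.6 13.   6.3] T [ 1.7   0.75 -0.11] w 0.0217 j [-0.02  0.5  -0.08  0.98  0.03  1.32]
jaw yaw 13.0 x [ 0.007  0.031 -0.999]
scale frame: lat 3.3 tip depth 52.7 F along ey 13.7 lat F -1.68 tilt pitch 0.029 tilt roll 0.0132
```

Each loaded row lets the pitch creep further. A better plan is to back out, re-flatten with a light press, then make the loaded advance in a single row, so that no deflected pose is adopted.

Call:
arm_command([
  {"x":0,"y":-0.001,"z":-0.012,"roll":0.005,"fingers":0},
  {"x":0,"y":0,"z":-0.012,"roll":0,"fingers":0},
  {"x":0,"y":0,"z":0,"roll":0,"fingers":0},
])

```text
clock: 23.45
eef_pos: [0.5655, 0.0195, 0.0587]
tool_rot: [0.452, 0.556, -0.433, 0.547]
ft_force: [-0.2, 1.6, 2.2]
grip_width: 0.0211
```

```bash
python3 st.py
```

```text
t 23.45 p [0.5655 0.0195 0.0587] F [-0.2  1.6  2.2] T [-0.04 -0.03  0.02] w 0.0211 j [ 0.02  0.49 -0.1   0.97  0.03  1.37]
jaw yaw 12.43 x [ 0.007  0.029 -1.   ]
scale frame: lat 2.2 tip depth 30.6 F along ey 1.56 lat F 0.15 tilt pitch 0.0265 tilt roll 0.0134
```

Call:
arm_command([
  {"x":0.0015,"y":-0.002,"z":0,"roll":0,"fingers":0},
  {"x":0.001,"y":0,"z":0,"roll":0,"fingers":0},
])

```text
clock: 23.62
eef_pos: [0.565, 0.0195, 0.0577]
tool_rot: [0.452, 0.554, -0.432, 0.549]
ft_force: [-3.5, 0.5, 10.3]
grip_width: 0.0213
```

```bash
python3 st.py
```

```text
t 23.6167 p [0.565  0.0195 0.0577] F [-3.5  0.5 10.3] T [-0.57  0.91 -0.2 ] w 0.0213 j [ 0.02  0.49 -0.11  0.96  0.03  1.37]
jaw yaw 12.53 x [ 0.011  0.027 -1.   ]
scale frame: lat 1.7 tip depth 30.5 F along ey 1.26 lat F -3.28 tilt pitch 0.0236 tilt roll 0.0169
```

Now the reaction is centred along the blade (about 63 mm ahead), so it is flat at z 57.7. Slide to just before first touch.

Call:
arm_command([
  {"x":0,"y":0,"z":0.008,"roll":0,"fingers":0},
  {"x":0,"y":0,"z":0,"roll":0,"fingers":0},
])

```text
clock: 23.78
eef_pos: [0.5669, 0.0125, 0.0584]
tool_rot: [0.452, 0.554, -0.432, 0.549]
ft_force: [0.3, -0.8, -1.3]
grip_width: 0.0214
```

```bash
python3 st.py
```

```text
t 23.7833 p [0.5669 0.0125 0.0584] F [ 0.3 -0.8 -1.3] T [-0.15  0.    0.02] w 0.0214 j [ 0.01  0.49 -0.1   0.96  0.03  1.36]
jaw yaw 12.61 x [ 0.013  0.027 -1.   ]
scale frame: lat 2.1 tip depth 37.7 F along ey -0.81 lat F 0.07 tilt pitch 0.0239 tilt roll 0.0184
```

Call:
arm_command([
  {"x":0.001,"y":-0.001,"z":0.016,"roll":0,"fingers":0},
])

```text
clock: 23.87
eef_pos: [0.5693, 0.0008, 0.0579]
tool_rot: [0.453, 0.556, -0.429, 0.549]
ft_force: [-3.5, 15.0, 15.5]
grip_width: 0.0217
```

```bash
python3 st.py; python3 - <<'E'
from h import *
c=snap('scene','s9')
E
python3 st.py;
```

```text
t 23.8667 p [0.5693 0.0008 0.0579] F [-3.5 15.  15.5] T [2.28 0.66 0.01] w 0.0217 j [-0.02  0.5  -0.1   0.97  0.03  1.33]
jaw yaw 12.84 x [ 0.013  0.034 -0.999]
scale frame: lat 1.9 tip depth 49.7 F along ey 15.39 lat F -0.14 tilt pitch 0.03 tilt roll 0.0203
t 23.9167 p [ 0.5702 -0.0023  0.0581] F [-0.9  7.9  4.6] T [1.11 0.17 0.16] w 0.0215 j [-0.02  0.5  -0.09  0.97  0.03  1.33]
jaw yaw 12.68 x [ 0.014  0.032 -0.999]
scale frame: lat 2.0 tip depth 52.9 F along ey 7.88 lat F 0.88 tilt pitch 0.0279 tilt roll 0.0211
```

```bash
python3 - <<'E'
from h import *
F=[];T=[]
for i in range(6):
    c=camera('scene');o=get_obs();F.append(o['ft_force']);T.append(o['ft_torque'])
print(np.mean(F,0).round(2),np.std(F,0).round(2),np.mean(T,0).round(2))
E
python3 st.py;
```

```text
[-0.28  3.26  5.55] [0.55 0.45 0.15] [0.35 0.1  0.08]
t 24.2167 p [ 0.5702 -0.0023  0.0579] F [0.6 2.6 5.6] T [0.25 0.1  0.07] w 0.0211 j [-0.02  0.5  -0.1   0.96  0.03  1.33]
jaw yaw 12.66 x [ 0.015  0.029 -0.999]
scale frame: lat 2.1 tip depth 52.9 F along ey 2.43 lat F 1.2 tilt pitch 0.025 tilt roll 0.0207
```

Settled at depth about 53 mm with z 57.9, a drag of about 2.5 N and the pitch back at the flat value. First touch was somewhere between 43 and 48 mm, so one more small push puts it about 10 mm past.

Call:
arm_command([
  {"x":0.0006,"y":-0.001,"z":0.004,"roll":0,"fingers":0},
])

```text
clock: 24.3
eef_pos: [0.5702, -0.0029, 0.0581]
tool_rot: [0.454, 0.556, -0.428, 0.549]
ft_force: [-2.1, 14.3, 8.6]
grip_width: 0.0214
```

```bash
python3 st.py; python3 - <<'E'
from h import *
F=[];T=[]
for i in range(6):
    c=camera('scene');o=get_obs();F.append(o['ft_force']);T.append(o['ft_torque'])
print(np.array(F).round(1).tolist(),np.mean(T,0).round(2))
E
python3 st.py;
```

```text
t 24.3 p [ 0.5702 -0.0029  0.0581] F [-2.1 14.3  8.6] T [1.92 0.52 0.02] w 0.0214 j [-0.02  0.5  -0.1   0.96  0.04  1.32]
jaw yaw 12.79 x [ 0.015  0.036 -0.999]
scale frame: lat 1.9 tip depth 53.5 F along ey 14.38 lat F 1.08 tilt pitch 0.0316 tilt roll 0.0228
[[-1.9, 10.2, 6.9], [-0.8, 10.5, 6.4], [-0.6, 9.3, 6.2], [-1.7, 9.8, 6.9], [-1.3, 9.4, 6.3], [-0.9, 8.7, 6.8]] [1.21 0.31 0.03]
t 24.6 p [ 0.5702 -0.0032  0.0581] F [-0.9  8.7  6.8] T [1.18 0.33 0.03] w 0.0209 j [-0.02  0.5  -0.1   0.96  0.03  1.32]
jaw yaw 12.8 x [ 0.016  0.034 -0.999]
scale frame: lat 1.9 tip depth 53.8 F along ey 8.71 lat F 1.05 tilt pitch 0.0301 tilt roll 0.0227
```

It advanced only about 1 mm with 9–14 N, so I must tell pan drag from the grip's foot catching on the ledge edge (expected at 55 mm deep). A short pull-back shows which.

Call:
arm_command([
  {"x":-0.0003,"y":0,"z":-0.003,"roll":0,"fingers":0},
])

```text
clock: 24.68
eef_pos: [0.5697, -0.0012, 0.0583]
tool_rot: [0.453, 0.555, -0.429, 0.55]
ft_force: [2.0, -5.5, -4.2]
grip_width: 0.0219
```

```bash
python3 st.py; python3 - <<'E'
from h import *
F=[];T=[]
for i in range(3):
    c=camera('scene');o=get_obs();F.append(o['ft_force']);T.append(o['ft_torque'])
print(np.array(F).round(1).tolist(),np.mean(T,0).round(2))
c=snap('scene','s10');t=snap('top','t10')
b=c['frame'][165:255,230:350][:,:,::-1]
cv2.imwrite('pics/s10c.png',cv2.resize(b,(800,600),interpolation=2))
E
python3 st.py;
```

```text
t 24.6833 p [ 0.5697 -0.0012  0.0583] F [ 2.  -5.5 -4.2] T [-1.21 -0.17 -0.03] w 0.0219 j [-0.02  0.49 -0.1   0.96  0.03  1.33]
jaw yaw 12.79 x [ 0.016  0.031 -0.999]
scale frame: lat 1.8 tip depth 51.7 F along ey -5.78 lat F 0.77 tilt pitch 0.0271 tilt roll 0.0224
[[1.1, -1.9, -0.3], [0.5, -0.7, 1.5], [0.3, 0.1, 0.9]] [-0.55 -0.12  0.04]
t 24.9333 p [ 5.694e-01 -3.000e-04  5.830e-02] F [0.5 0.3 0.7] T [-0.38  0.04  0.07] w 0.0217 j [-0.02  0.49 -0.1   0.96  0.03  1.33]
jaw yaw 12.8 x [ 0.015  0.035 -0.999]
scale frame: lat 1.7 tip depth 50.8 F along ey 0.22 lat F 0.55 tilt pitch 0.0304 tilt roll 0.0223
```

View pics/s10c.png

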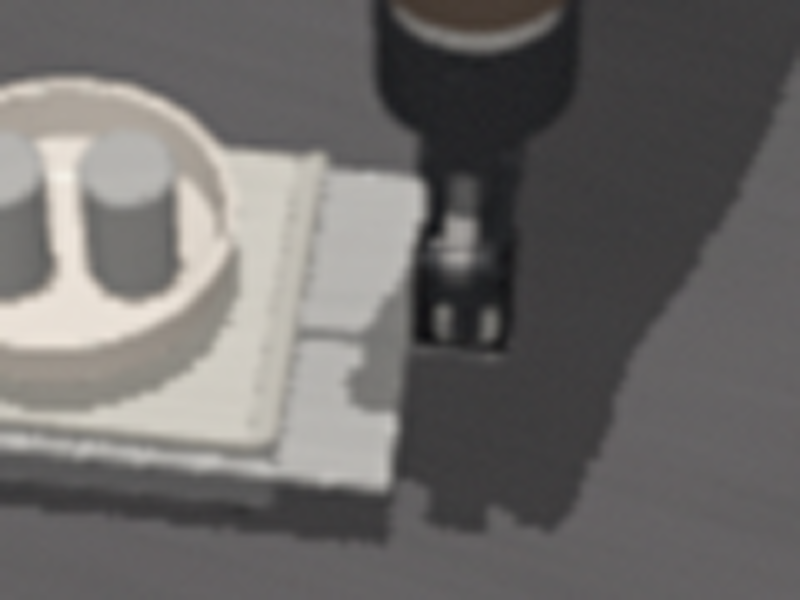

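The reversed drag reached about -6 N with no down-load, so it is real pan friction in the snug range, not an edge catch. The heel sits slightly high (z 58.3), so I'll press it flat.

Call:
arm_command([
  {"x":0.0012,"y":0,"z":0.0005,"roll":0,"fingers":0},
])

```text
clock: 25.02
eef_pos: [0.5694, -0.0001, 0.0578]
tool_rot: [0.454, 0.556, -0.428, 0.549]
ft_force: [-4.9, 2.7, 17.3]
grip_width: 0.0217
```

```bash
python3 st.py; python3 - <<'E'
from h import *
F=[];T=[]
for i in range(4):
    c=camera('scene');o=get_obs();F.append(o['ft_force']);T.append(o['ft_torque'])
print(np.array(F).round(1).tolist(),np.mean(T,0).round(2))
E
python3 st.py;
```

```text
t 25.0167 p [ 5.694e-01 -1.000e-04  5.780e-02] F [-4.9  2.7 17.3] T [ 0.1   1.2  -0.11] w 0.0217 j [-0.02  0.5  -0.1   0.96  0.04  1.33]
jaw yaw 12.8 x [ 0.015  0.036 -0.999]
scale frame: lat 1.8 tip depth 50.6 F along ey 3.75 lat F -4.17 tilt pitch 0.0321 tilt roll 0.0228
[[-2.1, 3.6, 5.4], [-1.8, 3.1, 7.3], [-0.9, 2.5, 6.4], [-2.5, 2.1, 7.3]] [ 0.    0.51 -0.04]
t 25.2167 p [ 5.694e-01 -2.000e-04  5.790e-02] F [-2.5  2.1  7.3] T [-0.04  0.49 -0.07] w 0.0215 j [-0.02  0.5  -0.1   0.96  0.04  1.33]
jaw yaw 12.79 x [ 0.015  0.036 -0.999]
scale frame: lat 1.8 tip depth 50.6 F along ey 2.58 lat F -1.96 tilt pitch 0.032 tilt roll 0.0229
```

Depth and drag are already in range, but the tool's sideways tilt has crept to 1.3°. That tips the blade on its edge and falsifies the gap. There is plenty of time (25 of 72 s), so I'll withdraw, take the tilt out and redo the slide cleanly.

Call:
arm_command([
  {"x":0,"y":-0.001,"z":-0.02,"roll":0.004,"fingers":0},
  {"x":0,"y":0,"z":-0.025,"roll":0,"fingers":0},
  {"x":0,"y":0,"z":-0.025,"roll":0,"fingers":0},
  {"x":0,"y":0,"z":-0.015,"roll":0,"fingers":0},
  {"x":0,"y":0,"z":0,"roll":0,"fingers":0},
])

```text
clock: 25.63
eef_pos: [0.5477, 0.0839, 0.0588]
tool_rot: [0.458, 0.556, -0.431, 0.544]
ft_force: [-0.1, 1.3, 0.3]
grip_width: 0.0215
```

```bash
python3 st.py
```

```text
t 25.6333 p [0.5477 0.0839 0.0588] F [-0.1  1.3  0.3] T [-0.02  0.04  0.03] w 0.0215 j [ 0.13  0.47 -0.14  0.94  0.04  1.49]
jaw yaw 12.12 x [ 0.011  0.041 -0.999]
scale frame: lat -1.1 tip depth -36.1 F along ey 1.28 lat F 0.2 tilt pitch 0.0372 tilt roll 0.0194
```

Call:
arm_command([
  {"x":-0.03,"y":0,"z":0,"roll":0,"fingers":0},
  {"x":-0.03,"y":0,"z":0,"roll":0,"fingers":0},
  {"x":0,"y":0,"z":0,"roll":0,"fingers":0},
])

```text
clock: 25.88
eef_pos: [0.5433, 0.0819, 0.1164]
tool_rot: [0.455, 0.559, -0.432, 0.541]
ft_force: [0.7, -0.8, -0.3]
grip_width: 0.0211
```

```bash
python3 st.py
```

```text
t 25.8833 p [0.5433 0.0819 0.1164] F [ 0.7 -0.8 -0.3] T [ 0.   -0.08  0.07] w 0.0211 j [ 0.13  0.41 -0.07  1.09  0.04  1.48]
jaw yaw 12.23 x [ 0.     0.041 -0.999]
scale frame: lat -5.8 tip depth -35.2 F along ey -0.91 lat F 0.48 tilt pitch 0.0399 tilt roll 0.0091
```

Call:
arm_command([
  {"x":-0.04,"y":0,"z":0,"roll":0,"fingers":0},
  {"x":-0.03,"y":0,"z":0,"roll":-0.006,"fingers":0},
  {"x":0,"y":0,"z":0,"roll":0,"fingers":0},
])

```text
clock: 26.13
eef_pos: [0.5407, 0.0774, 0.1827]
tool_rot: [0.452, 0.562, -0.433, 0.54]
ft_force: [0.8, 0.4, -1.2]
grip_width: 0.021
```

```bash
python3 st.py .5475 .083 .07
```

```text
t 26.1333 p [0.5407 0.0774 0.1827] F [ 0.8  0.4 -1.2] T [-0.03 -0.11  0.02] w 0.021 j [0.12 0.36 0.04 1.25 0.04 1.47]
jaw yaw 12.47 x [-0.008  0.041 -0.999]
shift tool xyz mm [112.7   7.7   0.7]
scale frame: lat -9.4 tip depth -31.3 F along ey 0.25 lat F 0.84 tilt pitch 0.0421 tilt roll 0.0016
```

Roll tilt is about 0 now. Lower gently.

Call:
arm_command([
  {"x":0.01,"y":0.004,"z":-0.002,"roll":0,"fingers":0},
  {"x":0.013,"y":0.003,"z":0,"roll":0,"fingers":0},
  {"x":0.014,"y":0,"z":0,"roll":0,"fingers":0},
  {"x":0.014,"y":0,"z":0,"roll":0,"fingers":0},
  {"x":0.014,"y":0,"z":0,"roll":0,"fingers":0},
  {"x":0.013,"y":0,"z":0,"roll":0,"fingers":0},
  {"x":0.006,"y":0,"z":0,"roll":0,"fingers":0},
  {"x":0,"y":0,"z":0,"roll":0,"fingers":0},
])

```text
clock: 26.8
eef_pos: [0.5425, 0.082, 0.0806]
tool_rot: [0.451, 0.565, -0.437, 0.535]
ft_force: [-0.9, -0.2, -1.3]
grip_width: 0.0214
```

```bash
python3 st.py .5475 .083 .06
```

```text
t 26.8 p [0.5425 0.082  0.0806] F [-0.9 -0.2 -1.3] T [-0.02 -0.   -0.  ] w 0.0214 j [ 0.13  0.46 -0.1   1.03  0.04  1.48]
jaw yaw 12.12 x [-0.021  0.042 -0.999]
shift tool xyz mm [20.5  5.4  1. ]
scale frame: lat -6.6 tip depth -35.4 F along ey -0.03 lat F -0.95 tilt pitch 0.0458 tilt roll -0.0108
```

Call:
arm_command([
  {"x":-0.012,"y":0.005,"z":0,"roll":-0.006,"fingers":0},
  {"x":0.03,"y":0,"z":0,"roll":0,"fingers":0},
  {"x":0,"y":0,"z":0,"roll":0,"fingers":0},
])

```text
clock: 27.05
eef_pos: [0.5453, 0.0833, 0.0588]
tool_rot: [0.449, 0.567, -0.437, 0.535]
ft_force: [-1.2, -0.7, -2.8]
grip_width: 0.0213
```

```bash
python3 st.py .5475 .083 .06
```

```text
t 27.05 p [0.5453 0.0833 0.0588] F [-1.2 -0.7 -2.8] T [-0.09  0.15  0.03] w 0.0213 j [ 0.13  0.49 -0.11  1.    0.04  1.48]
jaw yaw 12.44 x [-0.026  0.042 -0.999]
shift tool xyz mm [-1.3  2.1  0.7]
scale frame: lat -3.6 tip depth -36.1 F along ey -0.45 lat F -1.35 tilt pitch 0.0466 tilt roll -0.0161
```

Call:
arm_command([
  {"x":-0.01,"y":0.002,"z":0,"roll":0,"fingers":0},
  {"x":0,"y":0,"z":0,"roll":0,"fingers":0},
])

```text
clock: 27.22
eef_pos: [0.5475, 0.0832, 0.0694]
tool_rot: [0.448, 0.568, -0.437, 0.534]
ft_force: [0.9, 0.1, -0.8]
grip_width: 0.0214
```

```bash
python3 st.py .5475 .083 .06
```

```text
t 27.2167 p [0.5475 0.0832 0.0694] F [ 0.9  0.1 -0.8] T [-0.04 -0.03  0.03] w 0.0214 j [ 0.13  0.48 -0.09  1.02  0.05  1.48]
jaw yaw 12.42 x [-0.027  0.042 -0.999]
shift tool xyz mm [9.4 0.1 0.6]
scale frame: lat -1.4 tip depth -35.5 F along ey -0.07 lat F 0.9 tilt pitch 0.047 tilt roll -0.0176
```

Call:
arm_command([
  {"x":-0.015,"y":0,"z":0,"roll":0,"fingers":0},
  {"x":-0.015,"y":0,"z":0,"roll":0,"fingers":0},
  {"x":-0.015,"y":0,"z":0,"roll":0,"fingers":0},
  {"x":-0.015,"y":0,"z":0,"roll":0,"fingers":0},
  {"x":0,"y":0,"z":0,"roll":0,"fingers":0},
])

```text
clock: 27.63
eef_pos: [0.5509, 0.0805, 0.138]
tool_rot: [0.45, 0.566, -0.436, 0.535]
ft_force: [0.7, 0.4, -0.5]
grip_width: 0.0211
```

```bash
python3 st.py .5475 .083 .06
```

```text
t 27.6333 p [0.5509 0.0805 0.138 ] F [ 0.7  0.4 -0.5] T [ 0.   -0.08 -0.01] w 0.0211 j [0.12 0.42 0.01 1.18 0.05 1.48]
jaw yaw 12.37 x [-0.022  0.043 -0.999]
shift tool xyz mm [78.  -1.8  0.5]
scale frame: lat 1.3 tip depth -32.1 F along ey 0.19 lat F 0.79 tilt pitch 0.0469 tilt roll -0.0125
```

Call:
arm_command([
  {"x":0.028,"y":0,"z":0,"roll":0,"fingers":0},
  {"x":0.028,"y":0,"z":0,"roll":0,"fingers":0},
  {"x":0,"y":0,"z":0,"roll":0,"fingers":0},
])

```text
clock: 27.88
eef_pos: [0.5548, 0.0833, 0.0874]
tool_rot: [0.454, 0.563, -0.433, 0.539]
ft_force: [-1.9, 0.3, -2.1]
grip_width: 0.0215
```

```bash
python3 st.py .5475 .083 .06
```

```text
t 27.8833 p [0.5548 0.0833 0.0874] F [-1.9  0.3 -2.1] T [-0.04  0.09 -0.  ] w 0.0215 j [ 0.12  0.46 -0.07  1.04  0.05  1.48]
jaw yaw 12.32 x [-0.008  0.045 -0.999]
shift tool xyz mm [27.4 -7.2  0. ]
scale frame: lat 5.7 tip depth -34.0 F along ey 0.72 lat F -1.81 tilt pitch 0.0457 tilt roll 0.0025
```

Call:
arm_command([
  {"x":0.014,"y":-0.004,"z":0,"roll":-0.005,"fingers":0},
  {"x":0.008,"y":-0.002,"z":0,"roll":0,"fingers":0},
  {"x":0,"y":0,"z":0,"roll":0,"fingers":0},
])

```text
clock: 28.13
eef_pos: [0.5491, 0.0829, 0.0666]
tool_rot: [0.453, 0.563, -0.431, 0.54]
ft_force: [0.8, -0.4, -1.4]
grip_width: 0.0212
```

```bash
python3 st.py .5475 .083 .06
```

```text
t 28.1333 p [0.5491 0.0829 0.0666] F [ 0.8 -0.4 -1.4] T [-0.05  0.01 -0.05] w 0.0212 j [ 0.12  0.47 -0.11  0.99  0.05  1.48]
jaw yaw 12.59 x [-0.006  0.045 -0.999]
shift tool xyz mm [ 6.6 -1.5 -0.1]
scale frame: lat 0.0 tip depth -34.9 F along ey -0.57 lat F 0.72 tilt pitch 0.0456 tilt roll 0.0036
```

Call:
arm_command([
  {"x":0.005,"y":0,"z":0.003,"roll":0,"fingers":0},
  {"x":0,"y":0,"z":0.015,"roll":0,"fingers":0},
  {"x":0,"y":0,"z":0.018,"roll":0,"fingers":0},
  {"x":0,"y":0,"z":0.018,"roll":0,"fingers":0},
  {"x":0,"y":0,"z":0.012,"roll":0,"fingers":0},
  {"x":0,"y":0,"z":0,"roll":0,"fingers":0},
])

```text
clock: 28.63
eef_pos: [0.5648, 0.0208, 0.0608]
tool_rot: [0.454, 0.566, -0.427, 0.539]
ft_force: [1.1, -1.6, -5.2]
grip_width: 0.0213
```

```bash
python3 st.py .5475 .083 .058
```

```text
t 28.6333 p [0.5648 0.0208 0.0608] F [ 1.1 -1.6 -5.2] T [-0.05 -0.13  0.  ] w 0.0213 j [ 0.01  0.5  -0.08  0.99  0.05  1.35]
jaw yaw 12.86 x [-0.006  0.055 -0.998]
shift tool xyz mm [  6.3  -3.  -64.2]
scale frame: lat 1.8 tip depth 29.2 F along ey -1.79 lat F 0.68 tilt pitch 0.0547 tilt roll 0.0061
```

Call:
arm_command([
  {"x":0.002,"y":0,"z":0,"roll":0.004,"fingers":0},
  {"x":0.0015,"y":0,"z":0,"roll":0,"fingers":0},
])

```text
clock: 28.8
eef_pos: [0.5659, 0.0201, 0.0583]
tool_rot: [0.456, 0.564, -0.428, 0.538]
ft_force: [-1.3, 1.1, 3.2]
grip_width: 0.021
```

```bash
python3 st.py
```

```text
t 28.8 p [0.5659 0.0201 0.0583] F [-1.3  1.1  3.2] T [-0.26  0.26 -0.12] w 0.021 j [ 0.01  0.5  -0.09  0.99  0.05  1.36]
jaw yaw 12.48 x [-0.004  0.054 -0.999]
scale frame: lat 2.8 tip depth 30.1 F along ey 1.35 lat F -1.0 tilt pitch 0.0532 tilt roll 0.0081
```

Call:
arm_command([
  {"x":0.0012,"y":-0.001,"z":0,"roll":0,"fingers":0},
])

```text
clock: 28.88
eef_pos: [0.5658, 0.0201, 0.0581]
tool_rot: [0.457, 0.563, -0.428, 0.539]
ft_force: [0.6, 1.8, 3.9]
grip_width: 0.0213
```

```bash
python3 st.py; python3 - <<'E'
from h import *
T=[]
for i in range(3): camera('scene');o=get_obs();T.append(np.r_[o['ft_force'],o['ft_torque']])
print(np.mean(T,0).round(2))
E
python3 st.py
```

```text
t 28.8833 p [0.5658 0.0201 0.0581] F [0.6 1.8 3.9] T [-0.26  0.04 -0.03] w 0.0213 j [ 0.01  0.5  -0.09  0.98  0.05  1.36]
jaw yaw 12.49 x [-0.002  0.053 -0.999]
scale frame: lat 2.7 tip depth 30.1 F along ey 1.65 lat F 0.97 tilt pitch 0.0519 tilt roll 0.01
[-0.35  0.08  3.16 -0.53  0.   -0.07]
t 29.0333 p [0.5657 0.0201 0.0581] F [-0.7 -0.4  3.9] T [-0.49 -0.03 -0.06] w 0.0218 j [ 0.01  0.5  -0.09  0.98  0.05  1.36]
jaw yaw 12.53 x [-0.001  0.053 -0.999]
scale frame: lat 2.6 tip depth 30.1 F along ey -0.29 lat F -0.75 tilt pitch 0.0516 tilt roll 0.0101
```

Call:
arm_command([
  {"x":0.002,"y":0,"z":0,"roll":0,"fingers":0},
])

```text
clock: 29.12
eef_pos: [0.566, 0.0204, 0.0574]
tool_rot: [0.456, 0.563, -0.428, 0.54]
ft_force: [-5.6, 1.1, 14.4]
grip_width: 0.0213
```

```bash
python3 st.py; python3 - <<'E'
from h import *
T=[]
for i in range(3): camera('scene');o=get_obs();T.append(np.r_[o['ft_force'],o['ft_torque']])
print(np.mean(T,0).round(2))
E
python3 st.py
```

```text
t 29.1167 p [0.566  0.0204 0.0574] F [-5.6  1.1 14.4] T [-0.57  1.17 -0.16] w 0.0213 j [ 0.01  0.5  -0.09  0.98  0.05  1.36]
jaw yaw 12.54 x [-0.     0.052 -0.999]
scale frame: lat 2.9 tip depth 29.8 F along ey 2.28 lat F -5.22 tilt pitch 0.0508 tilt roll 0.0112
[-3.1  -0.48  8.7  -0.52  0.64 -0.12]
t 29.2667 p [0.566  0.0203 0.0576] F [-2.9 -0.6  8.5] T [-0.47  0.6  -0.13] w 0.0214 j [ 0.01  0.5  -0.09  0.98  0.05  1.36]
jaw yaw 12.55 x [-0.     0.052 -0.999]
scale frame: lat 2.9 tip depth 29.9 F along ey 0.07 lat F -2.94 tilt pitch 0.0506 tilt roll 0.0112
```

Flat again: the reaction is at the ledge edge and z is 57.6. The tool z axis now dips 0.05, so a pure z slide presses down by itself. I'll compensate partly with x.

Call:
arm_command([
  {"x":-0.0001,"y":-0.001,"z":0.01,"roll":0,"fingers":0},
  {"x":-0.0002,"y":0,"z":0.013,"roll":0,"fingers":0},
])

```text
clock: 29.43
eef_pos: [0.5699, 0.0013, 0.058]
tool_rot: [0.456, 0.565, -0.425, 0.541]
ft_force: [-2.3, 6.9, 1.8]
grip_width: 0.0218
```

```bash
python3 st.py; python3 - <<'E'
from h import *
T=[]
for i in range(6): camera('scene');o=get_obs();T.append(np.r_[o['ft_force'],o['ft_torque']])
print(np.array(T).round(2))
E
python3 st.py
```

```text
t 29.4333 p [0.5699 0.0013 0.058 ] F [-2.3  6.9  1.8] T [1.18 0.47 0.02] w 0.0218 j [-0.03  0.51 -0.08  0.99  0.06  1.32]
jaw yaw 12.87 x [ 0.001  0.056 -0.998]
scale frame: lat 2.6 tip depth 49.3 F along ey 7.29 lat F -0.75 tilt pitch 0.0548 tilt roll 0.0132
[[-1.01  4.19  2.14  0.59  0.17  0.12]
 [ 0.08  2.    4.    0.09  0.2   0.13]
 [-0.36  1.55  3.68  0.02  0.12  0.15]
 [-0.24  1.6   2.85 -0.08  0.15  0.13]
 [-0.34  0.45  2.79 -0.12  0.11  0.13]
 [ 0.33  0.54  3.28 -0.16  0.04  0.13]]
t 29.7333 p [ 0.5706 -0.0007  0.0578] F [0.3 0.5 3.3] T [-0.16  0.04  0.13] w 0.0216 j [-0.03  0.51 -0.08  0.99  0.05  1.32]
jaw yaw 12.69 x [ 0.002  0.053 -0.999]
scale frame: lat 2.8 tip depth 51.5 F along ey 0.45 lat F 0.44 tilt pitch 0.0511 tilt roll 0.0133
```

Call:
arm_command([
  {"x":0,"y":-0.0005,"z":0.005,"roll":0,"fingers":0},
])

```text
clock: 29.82
eef_pos: [0.5711, -0.0029, 0.0579]
tool_rot: [0.457, 0.565, -0.424, 0.54]
ft_force: [-2.8, 12.4, 7.0]
grip_width: 0.0213
```

```bash
python3 st.py; python3 - <<'E'
from h import *
T=[]
for i in range(6): camera('scene');o=get_obs();T.append(np.r_[o['eef_pos'][1:]*100,o['ft_force'],o['ft_torque']])
print(np.array(T).round(2))
E
python3 st.py
```

```text
t 29.8167 p [ 0.5711 -0.0029  0.0579] F [-2.8 12.4  7. ] T [1.88 0.51 0.01] w 0.0213 j [-0.04  0.51 -0.08  0.99  0.06  1.31]
jaw yaw 12.8 x [ 0.002  0.058 -0.998]
scale frame: lat 2.8 tip depth 53.7 F along ey 12.74 lat F -0.06 tilt pitch 0.0565 tilt roll 0.0143
[[-0.37  5.8  -1.07  8.69  5.05  1.16  0.26  0.07]
 [-0.37  5.79 -1.45  8.06  4.67  1.    0.28  0.1 ]
 [-0.37  5.79 -1.61  7.22  4.56  0.97  0.29  0.05]
 [-0.37  5.79 -1.    6.56  5.35  0.92  0.28  0.11]
 [-0.37  5.79 -0.93  6.96  5.79  0.89  0.29  0.06]
 [-0.37  5.79 -0.7   7.55  5.27  0.93  0.28  0.02]]
t 30.1167 p [ 0.5712 -0.0037  0.0579] F [-0.7  7.6  5.3] T [0.93 0.28 0.02] w 0.0212 j [-0.04  0.51 -0.08  0.99  0.06  1.31]
jaw yaw 12.78 x [ 0.002  0.056 -0.998]
scale frame: lat 2.8 tip depth 54.5 F along ey 7.52 lat F 0.96 tilt pitch 0.0544 tilt roll 0.0141
```

Now held at about 54.5 mm deep, roughly 9–10 mm past first touch, with z 57.9 and a steady drag of about 7 N. Final look.

```bash
python3 - <<'E'
from h import *
c=snap('scene','s11');t=snap('top','t11')
b=c['frame'][120:330,100:440][:,:,::-1]
cv2.imwrite('pics/s11c.png',cv2.resize(b,(780,482),interpolation=2))
E
python3 st.py
```

```text
t 30.2167 p [ 0.5712 -0.0037  0.0579] F [-1.4  6.7  5.4] T [ 0.88  0.34 -0.  ] w 0.0215 j [-0.04  0.51 -0.08  0.99  0.06  1.31]
jaw yaw 12.78 x [ 0.002  0.056 -0.998]
scale frame: lat 2.8 tip depth 54.5 F along ey 6.87 lat F 0.08 tilt pitch 0.0544 tilt roll 0.0141
```

View pics/s11c.png

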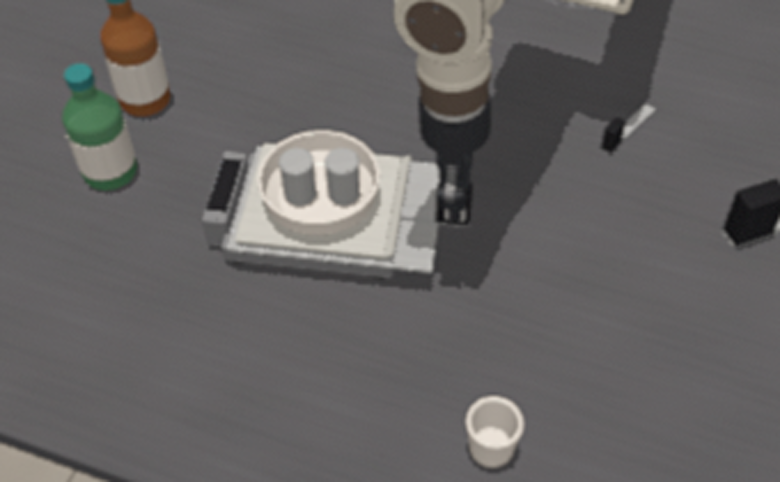

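Both weights stand in the bowl at crop (297,175) and (343,175). The gauge is in under the lip, held still, and the bottles and cup are untouched. Handing in.

```bash
python3 -c "
from workcell import job_done
print(job_done())"; python3 st.py
```

```text
the job is handed in; nothing more can be done
None
the job is handed in; nothing more can be done
```

I put both test weights in the bowl and let go of them. I then gripped the middle-sized gauge by its black grip and slid its blade in under the lip. I handed in at about 30 s, still holding it there.

**Last checks:**
- **Weights and bystanders:** both weights were standing upright in the bowl; the bottles and cup were untouched.
- **Depth:** the tip was about 54.5 mm in, roughly 9–10 mm past first touch. First touch is only known to lie between 43 and 49 mm.
- **Push and stillness:** the position was still, with a steady push of about 7 N. Some of that drag comes from the gripper pressing down on the plate with about 6.5 N, so the pan's own press is an estimate of about 7–9 N; I had no direct measurement of it.

**What went wrong or disagreed:**
- **First tries:** on the first pushes the tool slowly tipped under load, and the push reached about 14–15 N at its highest. I backed out each time, pressed the blade flat again and redid the slide.
- **Tilt at the end:** the tool was pitched about 3° and tilted sideways about 0.8°. The blade's flatness is judged from the height (57.9 mm against 58 expected) and where the force acted, not seen directly. It may be a few tenths of a degree nose-down.

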